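Gauge two anchor bolts by thread pitch

TASK

Two square-head anchor bolts, one with a fine thread and one with a coarse thread, have to be sorted by thread pitch on the two notched brass gauge plates. Lay each bolt on the counter along the toothed edge of the plate whose teeth match its thread and push it home, so that every tooth of the plate sits fully down in a groove of the thread, then let go of it. Leave everything else on the counter where it lies.

Things in the scene. Friction and masses are not known exactly. Their poses are not given: they have to be found in the camera images.
- bolt_fine_mid (a point): fine bolt, dark steel, square head, lying flat: 8 ring-like thread ridges at 12 mm pitch, outside dia. 24 mm, core dia. 14 mm. The point: middle of the thread, on the bolt's axis, 12 mm above the counter. The bolt lies along its own y: ridges reach 45 mm either side of the point, head 24x24 mm from y=+46 to +64 mm, plain core ends at y=-55 mm. Start yaw within 0.5 rad, head on the robot's left
- bolt_fine: the same fine bolt; origin on the counter under that point, z up. About 0.28 kg, centre of mass about 12 mm from the thread's middle towards the head. Ridges 6 mm wide at the core, 2 mm at the crest. Both bolts have equal length, thickness and material; only the thread differs. Which lies left or right varies
- bolt_coarse_mid (a point): coarse bolt, dark steel, square head, lying flat: 5 ring-like thread ridges at 18 mm pitch, outside dia. 24 mm, core dia. 14 mm. The point: middle of the thread, on the bolt's axis, 12 mm above the counter. The bolt lies along its own y: ridges reach 40.5 mm either side of the point, head 24x24 mm from y=+46 to +64 mm, plain core ends at y=-55 mm. Start yaw within 0.5 rad, head on the robot's left
- bolt_coarse: the same coarse bolt; origin on the counter under that point, z up. About 0.28 kg, centre of mass about 12 mm from the thread's middle towards the head. Ridges 9 mm wide at the core, 3 mm at the crest. Both bolts have equal length, thickness and material; only the thread differs. Which lies left or right varies
- plate_fine_seat (a point): fine gauge plate's seat: where the middle of the thread of the fully seated fine bolt lies, 12 mm above the counter, 7 mm in front of (-x from) the tooth tips, half-way along the row of teeth. The seated bolt lies along this frame's y, either way round, tooth tips touching its core. A bolt whose ridges stand on the teeth stays 5 mm short. z up, yaw within 0.3 rad of zero
- plate_fine: fine gauge plate, brass, fixed to the counter: 140 mm long (own y), 18 mm high, with 7 upright round-nosed teeth 4 mm wide, 7 mm long, 12 mm pitch on the edge towards the robot (own -x). Origin on the counter under the seat point; tooth tips at x=+7 mm, solid plate from x=+14 to +56 mm. Both plates have equal size and material; which is on the left varies
- plate_coarse_seat (a point): coarse gauge plate's seat: where the middle of the thread of the fully seated coarse bolt lies, 12 mm above the counter, 7 mm in front of (-x from) the tooth tips, half-way along the row of teeth. The seated bolt lies along this frame's y, either way round, tooth tips touching its core. A bolt whose ridges stand on the teeth stays 5 mm short. z up, yaw within 0.3 rad of zero
- plate_coarse: coarse gauge plate, brass, fixed to the counter: 140 mm long (own y), 18 mm high, with 4 upright round-nosed teeth 6 mm wide, 7 mm long, 18 mm pitch on the edge towards the robot (own -x). Origin on the counter under the seat point; tooth tips at x=+7 mm, solid plate from x=+14 to +56 mm. Both plates have equal size and material; which is on the left varies
- nut: bystander: a loose hexagon nut, 36 mm across flats, 19 mm high; stays where it is. Origin on its underside
- washer: bystander: a flat washer, 44 mm across, 5 mm thick; stays where it is. Origin on its underside
- plain_pin: bystander: a square-headed smooth pin without thread, 24 mm thick, 118 mm long; stays where it is. Origin on its underside
- wrench: bystander: a wrench lying flat; stays where it is. Origin on its underside
- screwdriver: bystander: a screwdriver lying flat; stays where it is. Origin on its underside
- pipe_clamp: bystander: a steel pipe saddle, 90 mm long, 60 mm high; stays where it is. Origin on its underside
Not all that is in view belongs to the job. What is shaped like the plate_coarse but orange is not meant.

How it is judged:
By the outcome, as a careful person would: the job done as asked, in the order asked, and still so for the second after the job is handed in, with the robot touching nothing.
It also fails if it takes over 72 s, if anything falls off the work surface, if the arm or the gripper's body presses on something with over 40 N, if the wrist force passes 120 N, or if a joint passes its speed limit or range.

ROBOT

A 6-joint arm with a two-finger parallel gripper is mounted at the origin on the work surface. World frame = base frame: x ahead of the robot, y to its left, z up, the work surface at z = 0. Lengths are in mm, angles in rad, forces in N, time in s.
With the tool pointing down it reaches from about 275 to 825 mm from the base axis. Payload 4.9 kg.
Tool frame: the origin (TCP) lies midway between the tips of the shut fingers; the grasp point (between the pads) lies env.grasp_offset behind it (env.grasp_offset is the distance from the TCP to the grasp point, in mm); z points along the fingers, y is the direction in which the jaws open and shut (so a half turn about z gives the same grasp; the last joint's range is limited). The gripper opens to 85 mm and grips with 20 to 120 N. Pads are 22 mm wide; open, the fingers measure 114 mm over their backs; the gripper's body (76 mm by 85 mm) begins 54 mm behind the grasp point. The pads swing forward as they close: fully open they stand 13 mm farther back than shut.
Start: joints at [-1.34, 0.326, -0.193, 1.052, 0, 1.437], TCP at [196.232, -513.821, 231.281] pointing down, gripper open.
Joint ranges: [-2.65, 2.65], [-0.97, 1.79], [-1.3, 1.35], [-1.93, 2.1], [-1.47, 1.37], [-3.14, 3.14]. Speed limits (rad/s): [2.57, 2.57, 3.14, 3.14, 3.14, 3.14].

INTERFACE

Orientations are given as a rotation vector (axis times angle).
In Python, from rig import env, vision gives the robot as it stands.
- The arm moves only by the shell command python3 -m inch 'ROWS'. ROWS is JSON, a list of rows, each an object with "translation": the shift along the world's x, y, z normalised to -1 to 1, where 1 is 0.03 m, a list of three; "delta_rot": the turn, a rotation vector about the world's x, y, z normalised to -1 to 1, where 1 is 6 degrees, a list of three; "grip": the opening, from 0 (shut) to 1 (fully open). A call has 1 to 20 rows; each row shifts and turns the commanded pose from where the row before left it; what a row does not reach is not made up. A row lasts 1/12 s, in which the tool goes at most 41.7 mm and 7.16 degrees, less where a joint would pass 70% of its speed; a pose out of reach is approached as far as the arm can. A call with a number of a shift or a turn outside -1 to 1 is refused whole. A call with a gripper value outside its range is refused whole. The fingers move at their own pace and stop on an object; the grip force is fixed at half the most. Time passes only in rows, so rows that do not move let the fingers close. It gives the time, the measured TCP pose, the force and the opening at its end, in the units of the state.
- env.sense(): the state, without advancing time (a new reading comes with each control period).
- vision.capture(name): name is "scene" or "side" or "wrist"; returns a dict with "frame" (420x560x3 uint8, red, green, blue), "depth" (420x560 float32, mm along the optical axis (not along the pixel's ray), 0 where there is no reading), "K" (3x3 intrinsics, pixels), "extrinsics" (4x4, takes a point from world to camera coordinates). Camera axes: x right, y up, looking along -z (the intrinsics and any distortion apply to the point x, -y, -z); pixel columns grow to the right and rows downward; lengths in mm; the calibration is good to about 2 mm. A picture is of the moment at which its call begins.
- env.hand_in(): hands the job in, once; it reports no verdict.
Trained networks look in a picture, given as the dict that the camera call returned (one of the last four; its "shot" number tells which), for a name from the list of things; names that differ only in an ending like _2 or _b are one class to them, and where a whole thing is asked for, a point or a joint stands for the part that bears it (a point fixed in the world has none). Each returns a list of dicts, best first, with "p" (0 to 1); they miss things now and then, are a little off and sometimes report something else, mostly with a low value. They report only what shows in the picture. A call takes as long as a camera call. They do not tell look-alikes from the thing itself.
- vision.search_frame(label, picture): "centre" ([row, column] in pixels, amid what is visible of it).
- vision.cut_out(label, picture): "mask" (420x560 bool, what is visible of it) and "centre" ([row, column] in pixels, amid what is visible of it).
- vision.landmark_of(label, picture): "centre" ([row, column] in pixels: a listed point, or the origin of a listed thing).
The state is a dict: "clock": time; "joint_positions": joint angles; "joint_velocities": joint speeds; "joint_torque": joint torques, N m; "ee_pos": TCP position; "orientation": TCP orientation; "contact_force": force on the tool from outside, world axes, zero at the start; "wrist_torque": the same for the moment, N m; "opening": finger opening in mm.
Only numpy, scipy, OpenCV 4.12 (cv2) and the standard library are available. Lean on these libraries where they do the work, as an engineer would, in place of code of your own. Each camera call takes 0.05 s, during which the arm holds its last target.

## Working session

There is one attempt and no reset: what is moved stays moved. The work goes in short steps, Python scripts to look and compute and a shell command to move; the robot and the scene stay as the last step left them, time stands still between calls to the robot, and variables do not carry over. Pictures are saved under pics/ and viewed, and the job is handed in when it is done.

```bash
ls; mkdir -p pics; cat > h.py <<'E'
import numpy as np, cv2
from rig import env, vision
def save(p,name,scale=1):
    im=cv2.cvtColor(p["frame"],cv2.COLOR_RGB2BGR)
    cv2.imwrite("pics/"+name,im)
def ray(p,rc):
    K=np.array(p["K"]);E=np.array(p["extrinsics"])
    r,c=rc
    d=np.array([(c-K[0,2])/K[0,0],-(r-K[1,2])/K[1,1],-1.0])
    R=E[:3,:3];t=E[:3,3]
    return -R.T@t, R.T@d
def atz(p,rc,z):
    o,d=ray(p,rc); s=(z-o[2])/d[2]; return o+s*d
def bydepth(p,rc):
    o,d=ray(p,rc); D=p["depth"][int(round(rc[0])),int(round(rc[1]))]; return o+D*d
def proj(p,X):
    K=np.array(p["K"]);E=np.array(p["extrinsics"])
    c=E[:3,:3]@np.asarray(X,float)+E[:3,3]
    return np.array([K[1,1]*(-c[1])/(-c[2])+K[1,2], K[0,0]*c[0]/(-c[2])+K[0,2]])
E
python3 - <<'E'
from h import *
print(env.grasp_offset, env.sense())
for n in ["scene","side","wrist"]:
    p=vision.capture(n); save(p,n+"0.png"); print(n,p.keys(), np.round(p["K"],1).tolist(), np.round(p["extrinsics"],3).tolist())
    if n!="x":
        for l in ["bolt_fine_mid","bolt_coarse_mid","plate_fine_seat","plate_coarse_seat"]:
            for d in vision.landmark_of(l,p)[:3]:
                print(l,d["p"],np.round(d["centre"],1),np.round(atz(p,d["centre"],12),1))
E
```

```text
pics
18.700000000000003 {'clock': 0.0, 'joint_positions': array([-1.34021209e+00,  3.26919198e-01, -1.93632978e-01,  1.05198029e+00,
       -2.18312977e-05,  1.43657787e+00]), 'joint_velocities': array([ 0.00131295,  0.00181825,  0.00012296,  0.00097801,  0.00056523,
       -0.00112614]), 'joint_torque': array([-1.07170326e-03, -4.43397725e+01,  2.62443280e+01,  1.54371816e-02,
        6.00410021e-05, -8.30394697e-06]), 'ee_pos': array([ 196.07740008, -513.21958725,  230.49663495]), 'orientation': array([-3.08777226e+00, -5.69544190e-01,  1.65511404e-04]), 'contact_force': array([ 0.11515507,  0.12541976, -0.08621084]), 'wrist_torque': array([-0.02333928, -0.00026611, -0.03167005]), 'opening': 85.3646488887342}
scene dict_keys(['frame', 'depth', 'K', 'extrinsics', 'shot']) [[458.6, 0.0, 276.7], [0.0, 458.6, 217.8], [0.0, 0.0, 1.0]] [[-0.566, 0.825, -0.004, 269.99], [-0.682, -0.465, 0.565, 306.527], [0.464, 0.323, 0.825, -1399.955], [0.0, 0.0, 0.0, 1.0]]
bolt_fine_mid 0.72 [242.9 352.2] [422.1 188.5  12. ]
bolt_coarse_mid 0.78 [197.1 256.1] [441.1 -90.9  12. ]
plate_fine_seat 0.88 [30
[... 458 characters left out ...]
 [-0.527, 0.665, 0.529, -851.694], [0.0, 0.0, 0.0, 1.0]]
bolt_fine_mid 0.74 [262.7 249. ] [434.1 191.9  12. ]
bolt_coarse_mid 0.58 [218.6 308.6] [440.4 -70.2  12. ]
plate_fine_seat 0.95 [221.6 208.7] [648.5 133.6  12. ]
plate_coarse_seat 0.67 [194.3 349.1] [ 425.9 -278.4   12. ]
plate_coarse_seat 0.63 [227.4 413.4] [ 185.1 -232.3   12. ]
plate_coarse_seat 0.61 [191.4 268.6] [ 637.1 -117.2   12. ]
wrist dict_keys(['frame', 'depth', 'K', 'extrinsics', 'shot']) [[322.0, 0.0, 280.3], [0.0, 322.0, 211.9], [0.0, 0.0, 1.0]] [[0.357, -0.934, 0.0, -549.446], [0.892, 0.341, -0.296, 37.594], [0.276, 0.106, 0.955, -378.725], [0.0, 0.0, 0.0, 1.0]]
plate_coarse_seat 0.85 [95.1 48.2] [ 196.  -251.2   12. ]
```

View pics/scene0.png

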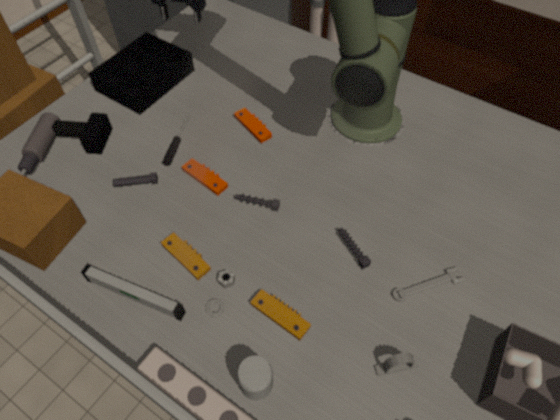

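View pics/side0.png

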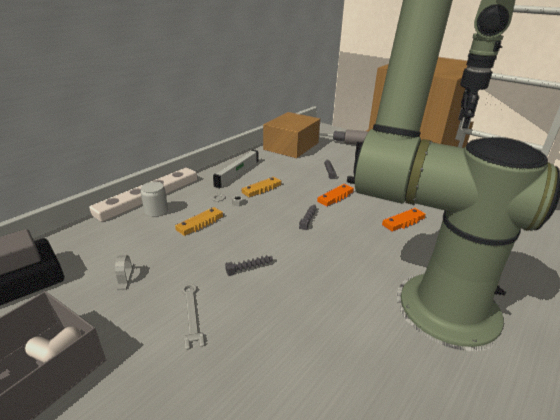

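View pics/wrist0.png

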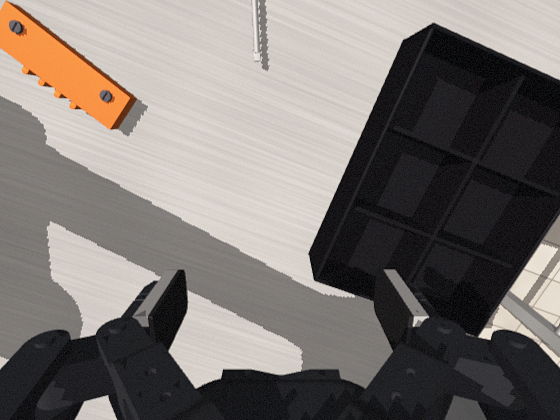

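```bash
python3 - <<'E'
from h import *
from scipy.spatial.transform import Rotation as R
s=env.sense(); T=R.from_rotvec(s["orientation"]).as_matrix()
p=vision.capture("wrist"); o,_=ray(p,(0,0)); Ex=np.array(p["extrinsics"])
print("cam in tool",T.T@(o-s["ee_pos"]), "axis in tool",T.T@(-Ex[2,:3]),"right in tool",T.T@Ex[0,:3], T)
a=vision.capture("scene");b=vision.capture("side")
for l in ["nut","washer","plain_pin","wrench","screwdriver","pipe_clamp"]:
  for p in (a,b):
    for d in vision.landmark_of(l,p)[:1]: print(l,d["p"],np.round(atz(p,d["centre"],0),0))
E
```

```text
cam in tool [  76.31869953   -0.61937683 -141.68476175] axis in tool [-2.95923902e-01  2.54003983e-04  9.55211484e-01] right in tool [ 3.43055371e-04  9.99999928e-01 -1.59635518e-04] [[ 9.34190333e-01  3.56775028e-01  2.83217549e-05]
 [ 3.56775029e-01 -9.34190332e-01 -4.56805762e-05]
 [ 1.01602208e-05  5.27788476e-05 -9.99999999e-01]]
nut 0.81 [679.  -6.   0.]
nut 0.53 [674. -10.   0.]
washer 0.55 [745.  18.   0.]
washer 0.51 [751.  15.   0.]
plain_pin 0.57 [ 587. -416.    0.]
plain_pin 0.72 [631. 415.   0.]
wrench 0.61 [414. 388.  -0.]
wrench 0.85 [423. 390.   0.]
screwdriver 0.71 [ 393. -411.    0.]
screwdriver 0.68 [690. -35.   0.]
pipe_clamp 0.6 [635. 419.   0.]
pipe_clamp 0.68 [637. 413.   0.]
```

```bash
R='{"translation":[0.32,0.98,0],"delta_rot":[0,0,0.5],"grip":1}'; echo skip; python3 -m inch '[{"translation":[0.32,0.97,0],"delta_rot":[0,0,0.5],"grip":1},{"translation":[0.32,0.97,0],"delta_rot":[0,0,0.5],"grip":1},{"translation":[0.32,0.97,0],"delta_rot":[0,0,0.5],"grip":1},{"translation":[0.32,0.97,0],"delta_rot":[0,0,0.5],"grip":1},{"translation":[0.32,0.97,0],"delta_rot":[0,0,0.5],"grip":1},{"translation":[0.32,0.97,0],"delta_rot":[0,0,0.5],"grip":1},{"translation":[0.32,0.97,0],"delta_rot":[0,0,0.5],"grip":1},{"translation":[0.32,0.97,0],"delta_rot":[0,0,0.5],"grip":1},{"translation":[0.32,0.97,0],"delta_rot":[0,0,0.5],"grip":1},{"translation":[0.32,0.97,0],"delta_rot":[0,0,0.5],"grip":1},{"translation":[0.32,0.97,0],"delta_rot":[0,0,0.5],"grip":1},{"translation":[0.32,0.97,0],"delta_rot":[0,0,0.5],"grip":1},{"translation":[0.32,0.97,0],"delta_rot":[0,0,0.5],"grip":1},{"translation":[0.32,0.97,0],"delta_rot":[0,0,0.5],"grip":1},{"translation":[0.32,0.97,0],"delta_rot":[0,0,0.5],"grip":1},{"translation":[0.32,0.97,0],"delta_rot":[0,0,0.5],"grip":1},{"translation":[0.32,0.97,0],"delta_rot":[0,0,0.5],"grip":1},{"translation":[0.32,0.97,0],"delta_rot":[0,0,0.5],"grip":1},{"translation":[0.32,0.97,0],"delta_rot":[0,0,0.5],"grip":1},{"translation":[0.32,0.97,0],"delta_rot":[0,0,0.5],"grip":1}]'
```

```text
skip
clock: 3.17
ee_pos: [388.5, 69.8, 231.5]
orientation: [2.387, 2.041, 0.001]
contact_force: [1.0, -0.6, 0.9]
opening: 85.2
```

```bash
python3 -m inch '[{"translation":[0.32,0.97,0],"delta_rot":[0,0,0.5],"grip":1},{"translation":[0.32,0.97,0],"delta_rot":[0,0,0.5],"grip":1},{"translation":[0.32,0.97,0],"delta_rot":[0,0,0.5],"grip":1},{"translation":[0.32,0.97,0],"delta_rot":[0,0,0],"grip":1},{"translation":[0,0,0],"delta_rot":[0,0,0],"grip":1},{"translation":[0,0,0],"delta_rot":[0,0,0],"grip":1}]'
python3 - <<'E'
from h import *
p=vision.capture("wrist"); save(p,"w1.png"); np.savez("w1.npz",**p); print(env.sense()["clock"])
for l in ["bolt_fine_mid","bolt_fine","bolt_coarse_mid","plate_fine_seat","plate_coarse_seat"]:
    for d in vision.landmark_of(l,p)[:3]:
        print(l,d["p"],np.round(d["centre"],1),np.round(atz(p,d["centre"],12),1))
for l in ["bolt_fine","plate_fine"]:
  for d in vision.cut_out(l,p)[:1]: print(l,d["p"],d["centre"]); np.save(l+"_m.npy",d["mask"])
E
```

```text
clock: 3.67
ee_pos: [426.7, 185.6, 231.1]
orientation: [2.22, 2.223, -0.001]
contact_force: [-0.1, -0.7, -0.8]
opening: 85.7
3.7167
bolt_fine_mid 0.74 [177.7 282.2] [429.4 190.8  12. ]
bolt_fine 0.8 [178.8 283. ] [430.3 189.6  12. ]
bolt_coarse_mid 0.7 [373.  294.9] [447.9 -84.2  12. ]
plate_fine_seat 0.96 [216.2 463.1] [642.8 145.1  12. ]
bolt_fine 0.73 [166.9, 285.3]
plate_fine 0.55 [212.1, 490.0]
```

View pics/w1.png

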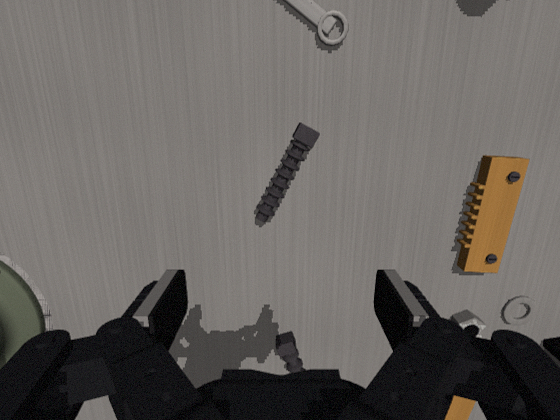

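```bash
cat >> h.py <<'E'
def rect(p,x0,x1,y0,y1,z,s=4):
    # top view; image up=+x? columns: -y (right is -y), rows: up=+x
    W=int((y1-y0)*s);H=int((x1-x0)*s)
    src=np.float32([[x1,y1],[x1,y0],[x0,y0],[x0,y1]])
    px=np.float32([proj(p,[a,b,z])[::-1] for a,b in src])
    M=cv2.getPerspectiveTransform(px,np.float32([[0,0],[W,0],[W,H],[0,H]]))
    return cv2.warpPerspective(p["frame"],M,(W,H),flags=cv2.INTER_CUBIC)
def saverect(img,name): cv2.imwrite("pics/"+name,cv2.cvtColor(img,cv2.COLOR_RGB2BGR))
E
python3 - <<'E'
from h import *
p=dict(np.load("w1.npz"))
A=rect(p,360,490,110,260,12,5); B=rect(p,600,730,70,220,18,5)
A=cv2.convertScaleAbs(A,alpha=1.7)
saverect(np.vstack([A,B])[:, :],"x.png")
im=np.hstack([cv2.resize(A,(390,338)),cv2.resize(B,(390,338))]); saverect(im,"r1.png")
m=np.load("bolt_fine_m.npy"); rs,cs=np.nonzero(m)
P=np.array([atz(p,(r,c),14)[:2] for r,c in zip(rs,cs)])
r=cv2.minAreaRect(P.astype(np.float32)); print(r, cv2.boxPoints(r).round(1).tolist())
m=np.load("plate_fine_m.npy"); rs,cs=np.nonzero(m)
P=np.array([atz(p,(r,c),18)[:2] for r,c in zip(rs,cs)])
r=cv2.minAreaRect(P.astype(np.float32)); print(r, cv2.boxPoints(r).round(1).tolist())
E
```

```text
((430.311279296875, 194.62921142578125), (118.1001968383789, 24.530031204223633), 61.21222686767578) [[391.1000061035156, 148.8000030517578], [412.6000061035156, 137.0], [469.5, 240.5], [448.0, 252.3000030517578]]
((668.1594848632812, 146.71421813964844), (140.83749389648438, 59.68031311035156), 86.57234191894531) [[634.2000122070312, 78.19999694824219], [693.7000122070312, 74.5999984741211], [702.2000122070312, 215.1999969482422], [642.5999755859375, 218.8000030517578]]
```

View pics/r1.png

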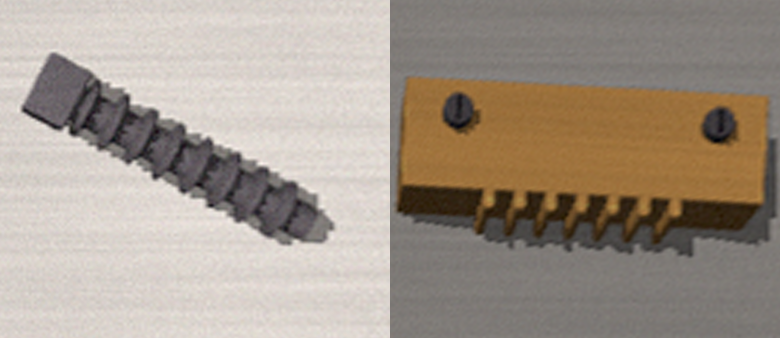

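```bash
python3 -m inch '[{"translation":[0.05,0.1,-0.6],"delta_rot":[0,0,-0.96],"grip":1},{"translation":[0.05,0.1,-0.9],"delta_rot":[0,0,-0.96],"grip":1},{"translation":[0.05,0.1,-0.9],"delta_rot":[0,0,-0.96],"grip":1},{"translation":[0.05,0.1,-0.9],"delta_rot":[0,0,-0.96],"grip":1},{"translation":[0.04,0.12,-0.9],"delta_rot":[0,0,-0.96],"grip":1},{"translation":[0,0,-0.9],"delta_rot":[0,0,0],"grip":1},{"translation":[0,0,-0.9],"delta_rot":[0,0,0],"grip":1},{"translation":[0,0,-0.9],"delta_rot":[0,0,0],"grip":1},{"translation":[0,0,-0.4],"delta_rot":[0,0,0],"grip":1},{"translation":[0,0,0],"delta_rot":[0,0,0],"grip":1},{"translation":[0,0,0],"delta_rot":[0,0,0],"grip":1}]'
python3 - <<'E'
from h import *
p=vision.capture("wrist"); save(p,"w2.png")
E
```

```text
clock: 4.98
ee_pos: [433.4, 199.7, 12.0]
orientation: [-2.706, -1.596, 0.002]
contact_force: [0.0, -0.5, -0.9]
opening: 85.4
```

View pics/w2.png

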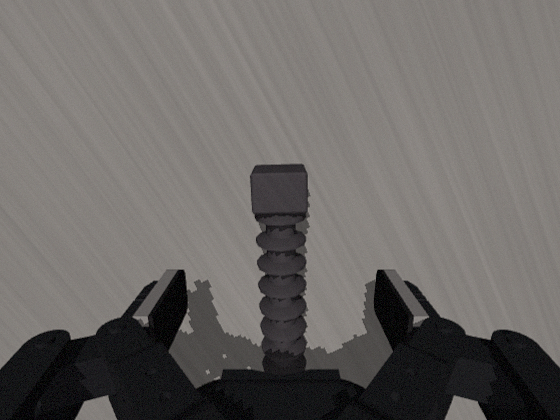

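```bash
python3 -m inch '[{"translation":[0,0,-0.28],"delta_rot":[0,0,0],"grip":1},{"translation":[0,0,0],"delta_rot":[0,0,0],"grip":0},{"translation":[0,0,0],"delta_rot":[0,0,0],"grip":0},{"translation":[0,0,0],"delta_rot":[0,0,0],"grip":0},{"translation":[0,0,0],"delta_rot":[0,0,0],"grip":0},{"translation":[0,0,0],"delta_rot":[0,0,0],"grip":0},{"translation":[0,0,0],"delta_rot":[0,0,0],"grip":0},{"translation":[0,0,0],"delta_rot":[0,0,0],"grip":0},{"translation":[0,0,0],"delta_rot":[0,0,0],"grip":0}]'
```

```text
clock: 5.78
ee_pos: [434.1, 200.3, 4.5]
orientation: [2.705, 1.597, 0.001]
contact_force: [-1.3, -0.4, 5.5]
opening: 20.5
```

```bash
python3 -m inch '[{"translation":[0,0,0],"delta_rot":[0,0,0],"grip":0},{"translation":[0,0,0],"delta_rot":[0,0,0],"grip":0},{"translation":[0,0,0],"delta_rot":[0,0,0],"grip":0}]'
python3 - <<'E'
from h import *
p=vision.capture("wrist"); save(p,"w3.png")
E
```

```text
clock: 6.03
ee_pos: [434.1, 200.3, 4.5]
orientation: [2.705, 1.597, 0.001]
contact_force: [-0.6, -0.8, 5.1]
opening: 20.2
```

View pics/w3.png

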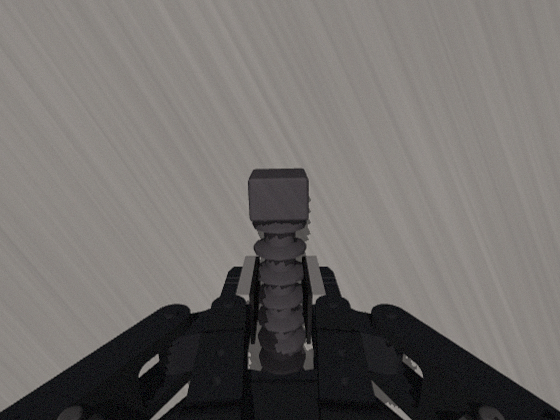

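```bash
python3 -m inch '[{"translation":[0,0,0],"delta_rot":[0,0,0],"grip":0.5},{"translation":[0,0,0],"delta_rot":[0,0,0],"grip":0.5},{"translation":[0,0,0],"delta_rot":[0,0,0],"grip":0.5},{"translation":[0,0,-0.11],"delta_rot":[0,0,0],"grip":0.5},{"translation":[0,0,0],"delta_rot":[0,0,0],"grip":0},{"translation":[0,0,0],"delta_rot":[0,0,0],"grip":0},{"translation":[0,0,0],"delta_rot":[0,0,0],"grip":0},{"translation":[0,0,0],"delta_rot":[0,0,0],"grip":0},{"translation":[0,0,0],"delta_rot":[0,0,0],"grip":0},{"translation":[0,0,0],"delta_rot":[0,0,0],"grip":0},{"translation":[0,0,0],"delta_rot":[0,0,0],"grip":0}]'
```

```text
clock: 7.0
ee_pos: [433.5, 200.1, 0.5]
orientation: [-2.705, -1.597, 0.001]
contact_force: [-1.5, -0.2, 2.8]
opening: 20.4
```

```bash
python3 -m inch '[{"translation":[0,0,0.5],"delta_rot":[0,0,0],"grip":0},{"translation":[0,0,0.8],"delta_rot":[0,0,0],"grip":0},{"translation":[0,0,0.7],"delta_rot":[0,0,0],"grip":0},{"translation":[0.6,-0.19,0],"delta_rot":[0,0,0.6],"grip":0},{"translation":[0.9,-0.19,0],"delta_rot":[0,0,0.6],"grip":0},{"translation":[0.9,-0.19,0],"delta_rot":[0,0,0.6],"grip":0},{"translation":[0.9,-0.19,0],"delta_rot":[0,0,0.6],"grip":0},{"translation":[0.9,-0.19,0],"delta_rot":[0,0,0.6],"grip":0},{"translation":[0.9,-0.19,0],"delta_rot":[0,0,0.6],"grip":0},{"translation":[0.6,-0.2,0],"delta_rot":[0,0,0.67],"grip":0},{"translation":[0,0,0],"delta_rot":[0,0,0],"grip":0},{"translation":[0,0,0],"delta_rot":[0,0,0],"grip":0},{"translation":[0,0,0],"delta_rot":[0,0,0],"grip":0}]'
python3 - <<'E'
from h import *
p=vision.capture("wrist"); save(p,"w4.png"); np.savez("w4.npz",**p)
for l in ["bolt_fine_mid","bolt_fine","plate_fine_seat","plate_fine"]:
    for d in vision.landmark_of(l,p)[:3]:
        print(l,d["p"],np.round(d["centre"],1),np.round(atz(p,d["centre"],12),1),np.round(atz(p,d["centre"],72),1))
print(env.sense()["ee_pos"],env.sense()["opening"])
E
```

```text
clock: 8.08
ee_pos: [603.3, 160.0, 59.6]
orientation: [-2.284, -2.155, 0.003]
contact_force: [-0.1, 0.6, -2.1]
opening: 20.9
bolt_fine_mid 0.74 [306.6 281.6] [601.7 110.6  12. ] [603.8 150.5  72. ]
bolt_fine 0.57 [292.2 284.4] [604.2 121.6  12. ] [605.5 158.   72. ]
plate_fine_seat 0.59 [256.3 341.1] [642.  145.7  12. ] [631.3 174.4  72. ]
plate_fine 0.93 [248.2 336.1] [638.8 151.5  12. ] [629.2 178.4  72. ]
[604.05970447 160.37060514  60.6507089 ] 20.573434683736824
```

View pics/w4.png

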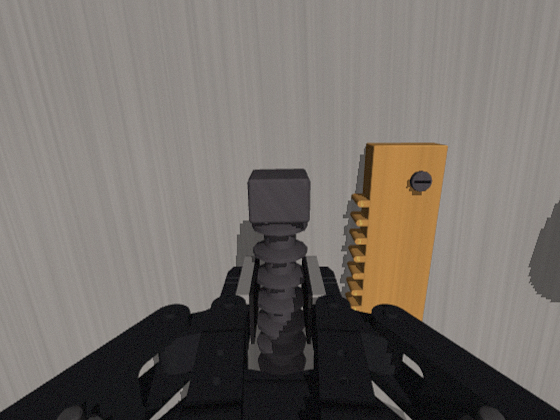

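```bash
python3 - <<'E'
from h import *
p=dict(np.load("w4.npz"))
im=cv2.cvtColor(p["frame"],cv2.COLOR_RGB2BGR)
c=cv2.resize(im[130:330,230:460],None,fx=3.4,fy=2.95,interpolation=cv2.INTER_CUBIC); cv2.imwrite("pics/c4.png",cv2.convertScaleAbs(c,alpha=1.4))
print(p["depth"][200,280], bydepth(p,(200,280)), bydepth(p,(250,400)), bydepth(p,(150,200)))
for rc in [(180,251),(180,309),(223,251),(223,309)]: print(rc,atz(p,rc,84).round(1))
for rc in [(143,366),(143,444)]: print(rc,atz(p,rc,18).round(1))
E
```

```text
123.80221 [606.21172177 204.1374979   81.69982054] [677.37517551 150.64804601  17.78474646] [556.92592684 216.72541007  -1.1385487 ]
(180, 251) [596. 213.  84.]
(180, 309) [617.4 211.8  84. ]
(223, 251) [594.6 196.2  84. ]
(223, 309) [616.9 195.   84. ]
(143, 366) [654.9 217.1  18. ]
(143, 444) [698.4 214.6  18. ]
```

View pics/c4.png

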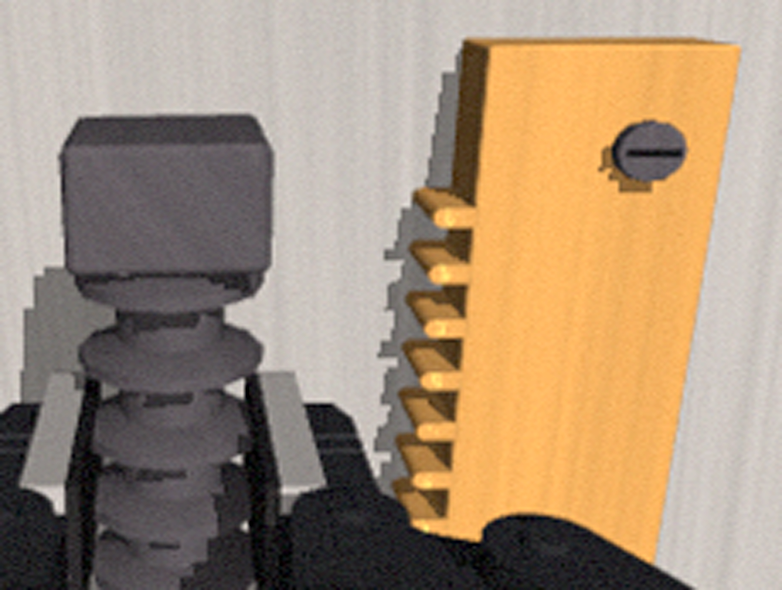

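```bash
python3 - <<'E'
from h import *
p=dict(np.load("w4.npz"))
f=lambda u,v,z: atz(p,(130+v/2.95-.5,230+u/3.4-.5),z)
T=np.array([f(u,v,18)[:2] for u,v in [(438,217),(435,273),(432,328),(427,381),(422,431),(418,480),(414,525)]]);print(T.round(1))
c=T.mean(0);q=np.polyfit(np.arange(7)-3,T,1); print(q, "yaw",np.arctan2(q[0][0],-q[0][1]))
P=[f(485,42,18)[:2],f(740,44,18)[:2],f(657,560,18)[:2]]; print(np.round(P,1))
e=P[1]-P[2]; print("back edge yaw",-np.arctan2(e[0],e[1]))
H=[f(62,146,82),f(272,146,82),f(270,272,82),f(66,272,82)];print(np.round(H,1))
E
```

```text
[[651.1 182.4]
 [650.8 170.6]
 [650.4 158.5]
 [649.6 146.4]
 [648.8 134.7]
 [648.2 122.7]
 [647.5 111.4]]
[[-6.26546984e-01 -1.18833225e+01]
 [ 6.49508181e+02  1.46670150e+02]] yaw -0.05267612392539494
[[658.4 216.5]
 [700.2 213.7]
 [695.   99.6]]
back edge yaw -0.045720323180338134
[[594.6 213.1  82. ]
 [617.8 211.7  82. ]
 [617.  194.8  82. ]
 [593.6 196.1  82. ]]
```

```bash
python3 -m inch '[{"translation":[0,0,-0.8],"delta_rot":[0,0,0],"grip":0},{"translation":[0,0,-0.8],"delta_rot":[0,0,0],"grip":0},{"translation":[0,0,-0.3],"delta_rot":[0,0,0],"grip":0},{"translation":[0,0,-0.05],"delta_rot":[0,0,0],"grip":0},{"translation":[0,0,0],"delta_rot":[0,0,0],"grip":0},{"translation":[0,0,0],"delta_rot":[0,0,0],"grip":0.45},{"translation":[0,0,0],"delta_rot":[0,0,0],"grip":0.45},{"translation":[0,0,0],"delta_rot":[0,0,0],"grip":0.45},{"translation":[0,0,0],"delta_rot":[0,0,0],"grip":0.45},{"translation":[0,0,0],"delta_rot":[0,0,0],"grip":0.45}]'
```

```text
clock: 9.17
ee_pos: [605.3, 160.0, 2.8]
orientation: [2.284, 2.156, 0.001]
contact_force: [0.8, -1.4, 0.1]
opening: 38.6
```

```bash
python3 -m inch '[{"translation":[0,0,0.7],"delta_rot":[0,0,0],"grip":0.45},{"translation":[0,0,0.9],"delta_rot":[0,0,0],"grip":0.45},{"translation":[0,0,0.9],"delta_rot":[0,0,0.8],"grip":0.45},{"translation":[-0.1,0,0.5],"delta_rot":[0,0,1],"grip":0.45},{"translation":[-0.1,0,0],"delta_rot":[0,0,1],"grip":0.45},{"translation":[-0.1,0,0],"delta_rot":[0,0,1],"grip":0.45},{"translation":[-0.1,0,0],"delta_rot":[0,0,1],"grip":0.45},{"translation":[-0.1,-0.05,0],"delta_rot":[0,0,1],"grip":0.45},{"translation":[-0.1,-0.05,0],"delta_rot":[0,0,1],"grip":0.45},{"translation":[-0.1,-0.05,0],"delta_rot":[0,0,1],"grip":0.45},{"translation":[-0.1,0,0],"delta_rot":[0,0,1],"grip":0.45},{"translation":[-0.1,0,0],"delta_rot":[0,0,1],"grip":0.45},{"translation":[-0.1,0,0],"delta_rot":[0,0,1],"grip":0.45},{"translation":[-0.1,0,0],"delta_rot":[0,0,1],"grip":0.45},{"translation":[-0.1,0,0],"delta_rot":[0,0,1],"grip":0.45},{"translation":[0,0,0],"delta_rot":[0,0,1],"grip":0.45},{"translation":[0,0,0],"delta_rot":[0,0,1],"grip":0.45},{"translation":[0,0,0],"delta_rot":[0,0,0.2],"grip":0.45},{"translation":[0,0,0],"delta_rot":[0,0,0],"grip":0.45}]'
python3 - <<'E'
from h import *
p=vision.capture("wrist"); save(p,"w5.png"); np.savez("w5.npz",**p)
A=rect(p,580,720,60,230,18,4); saverect(cv2.convertScaleAbs(A,alpha=1.4),"r5.png"); print(A.shape)
E
```

```text
clock: 10.75
ee_pos: [568.9, 155.5, 92.3]
orientation: [0.092, 3.14, 0.0]
contact_force: [-1.1, 1.0, -0.7]
opening: 38.6
(560, 680, 3)
```

View pics/w5.png

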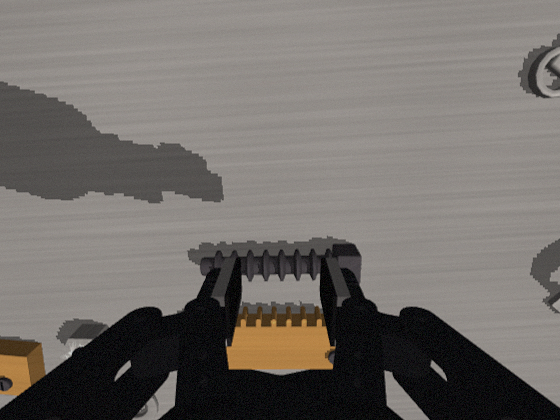

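View pics/r5.png

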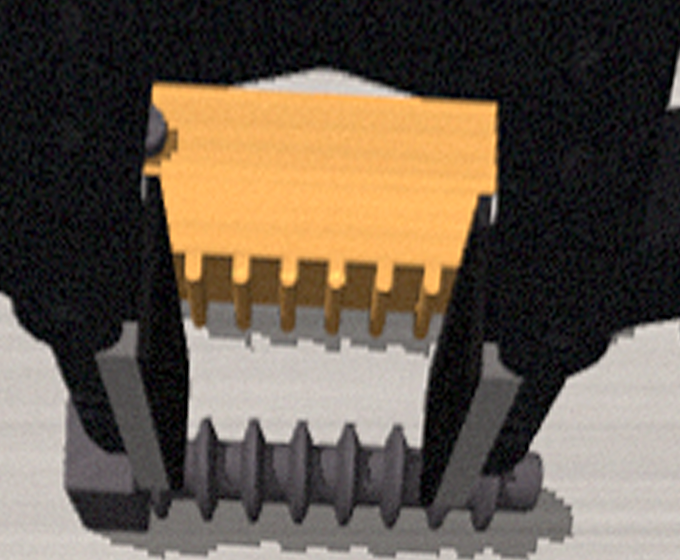

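```bash
python3 -m inch '[{"translation":[0,0,-0.9],"delta_rot":[0,0,0],"grip":0.45},{"translation":[0,0,-0.9],"delta_rot":[0,0,0],"grip":0.45},{"translation":[0,0,-0.9],"delta_rot":[0,0,0],"grip":0.45},{"translation":[0,0,-0.27],"delta_rot":[0,0,0],"grip":0.45},{"translation":[0.15,-0.01,0],"delta_rot":[0,0,0],"grip":0.45},{"translation":[0.15,-0.01,0],"delta_rot":[0,0,0],"grip":0.45},{"translation":[0.15,-0.01,0],"delta_rot":[0,0,0],"grip":0.45},{"translation":[0.15,-0.01,0],"delta_rot":[0,0,0],"grip":0.45},{"translation":[0.15,-0.01,0],"delta_rot":[0,0,0],"grip":0.45},{"translation":[0.15,-0.01,0],"delta_rot":[0,0,0],"grip":0.45},{"translation":[0.15,-0.01,0],"delta_rot":[0,0,0],"grip":0.45},{"translation":[0.15,-0.01,0],"delta_rot":[0,0,0],"grip":0.45},{"translation":[0,0,0],"delta_rot":[0,0,0],"grip":0.45},{"translation":[0,0,0],"delta_rot":[0,0,0],"grip":0.45}]'
python3 - <<'E'
from h import *
p=vision.capture("wrist"); save(p,"w6.png"); np.savez("w6.npz",**p)
E
```

```text
clock: 11.97
ee_pos: [605.6, 153.0, 3.1]
orientation: [0.09, 3.139, -0.0]
contact_force: [1.5, 0.1, -0.2]
opening: 38.3
```

View pics/w6.png

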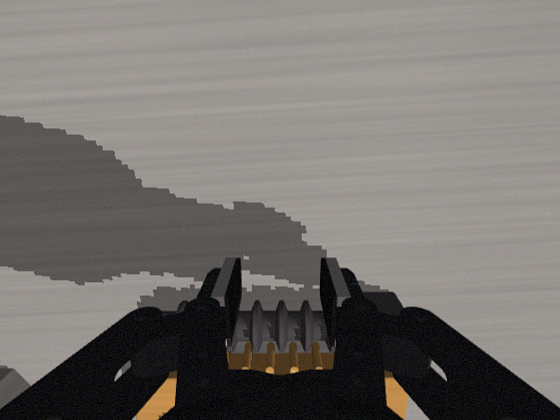

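```bash
python3 - <<'E'
from h import *
p=dict(np.load("w6.npz"))
im=p["frame"][250:390,180:400]
saverect(cv2.convertScaleAbs(cv2.resize(im,None,fx=3.6,fy=3.6,interpolation=cv2.INTER_CUBIC),alpha=1.7),"c6.png")
o,_=ray(p,(0,0));print(o, env.sense()["ee_pos"])
for rc in [(320,280),(303,281),(370,270)]: print(bydepth(p,rc))
E
```

```text
[530.06070046 158.13720603 144.6860217 ] [605.30967966 153.00803755   3.00306889]
[620.95477874 152.83426445  19.04789582]
[617.38897422 153.51230911  10.89411924]
[650.50277274 146.23210011  17.365856  ]
```

View pics/c6.png

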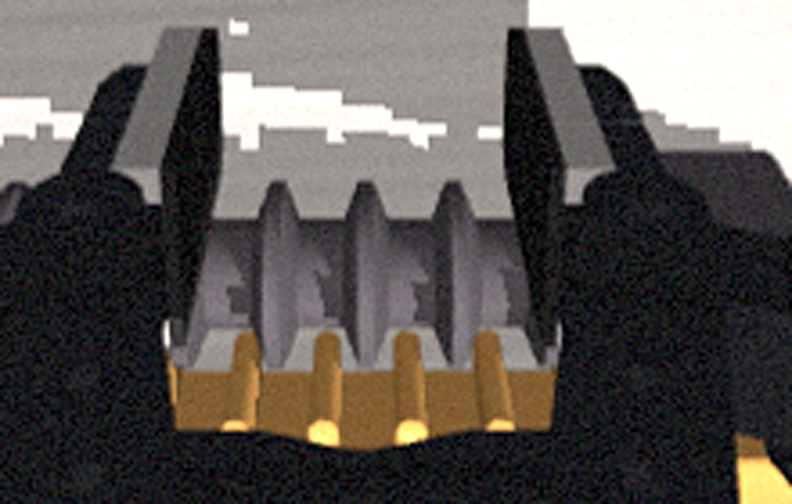

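```bash
python3 -m inch '[{"translation":[0.1,-0.005,0],"delta_rot":[0,0,0],"grip":0.45},{"translation":[0.1,-0.005,0],"delta_rot":[0,0,0],"grip":0.45},{"translation":[0.1,-0.005,0],"delta_rot":[0,0,0],"grip":0.45},{"translation":[0.04,0,0],"delta_rot":[0,0,0],"grip":0.45},{"translation":[0.03,0,0],"delta_rot":[0,0,0],"grip":0.45},{"translation":[0,0,0],"delta_rot":[0,0,0],"grip":0.45}]'
```

```text
clock: 12.52
ee_pos: [616.1, 152.6, 2.9]
orientation: [0.09, 3.14, -0.0]
contact_force: [-0.5, -0.3, 0.1]
opening: 38.3
```

```bash
python3 -m inch '[{"translation":[0.03,0,0],"delta_rot":[0,0,0],"grip":0.45},{"translation":[0.03,0,0],"delta_rot":[0,0,0],"grip":0.45},{"translation":[0,0,0],"delta_rot":[0,0,0],"grip":0.45}]'
```

```text
clock: 12.77
ee_pos: [617.8, 152.6, 3.0]
orientation: [0.09, 3.14, -0.0]
contact_force: [-1.1, 0.4, 0.1]
opening: 38.5
```

```bash
python3 -m inch '[{"translation":[0.03,0,0],"delta_rot":[0,0,0],"grip":0.45},{"translation":[0,0,0],"delta_rot":[0,0,0],"grip":0.45}]';python3 -m inch '[{"translation":[0.03,0,0],"delta_rot":[0,0,0],"grip":0.45},{"translation":[0,0,0],"delta_rot":[0,0,0],"grip":0.45}]'
```

```text
clock: 12.93
ee_pos: [618.7, 152.6, 3.0]
orientation: [-0.09, -3.14, 0.0]
contact_force: [-1.6, 0.2, 0.6]
opening: 38.3
clock: 13.1
ee_pos: [618.9, 152.6, 2.8]
orientation: [-0.09, -3.139, 0.0]
contact_force: [-2.9, -0.1, 1.3]
opening: 38.5
```

```bash
python3 -m inch '[{"translation":[0.03,0,0],"delta_rot":[0,0,0],"grip":0.45},{"translation":[0,0,0],"delta_rot":[0,0,0],"grip":0.45}]';python3 -m inch '[{"translation":[0.03,0,0],"delta_rot":[0,0,0],"grip":0.45},{"translation":[0,0,0],"delta_rot":[0,0,0],"grip":0.45}]'; python3 - <<'E'
from h import *
p=vision.capture("wrist"); np.savez("w7.npz",**p)
im=p["frame"][250:390,180:400]
saverect(cv2.convertScaleAbs(cv2.resize(im,None,fx=3.6,fy=3.6,interpolation=cv2.INTER_CUBIC),alpha=1.7),"c7.png")
E
```

```text
clock: 13.27
ee_pos: [619.0, 152.7, 2.7]
orientation: [-0.089, -3.138, 0.0]
contact_force: [-5.8, 0.5, 2.7]
opening: 38.7
clock: 13.43
ee_pos: [619.1, 152.6, 2.6]
orientation: [-0.089, -3.136, 0.0]
contact_force: [-7.4, -0.5, 4.4]
opening: 38.5
```

View pics/c7.png

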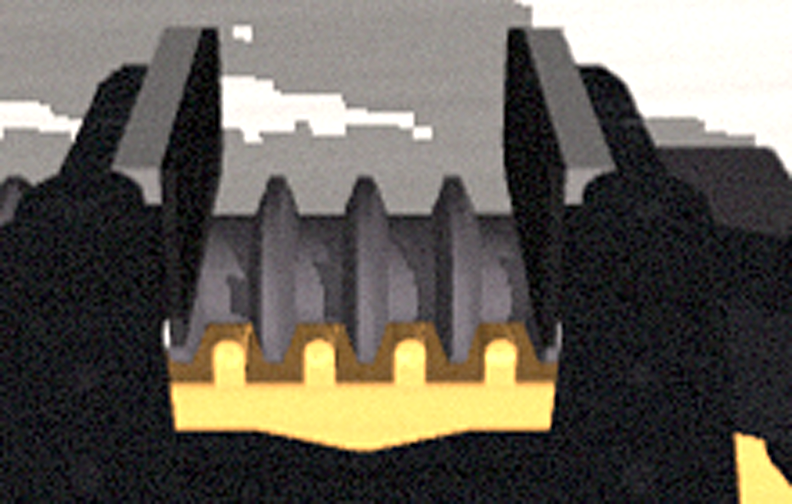

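```bash
python3 -m inch '[{"translation":[0.06,0,0],"delta_rot":[0,0,0],"grip":0.45},{"translation":[0.06,0,0],"delta_rot":[0,0,0],"grip":0.45},{"translation":[0,0,0],"delta_rot":[0,0,0],"grip":0.45}]'; python3 -m inch '[{"translation":[-0.5,0.02,0],"delta_rot":[0,0,0],"grip":0.45},{"translation":[-0.9,0.05,0],"delta_rot":[0,0,0],"grip":0.45},{"translation":[-0.3,0,0.9],"delta_rot":[0,0,0],"grip":0.6},{"translation":[0,0,0.9],"delta_rot":[0,0,0],"grip":0.8},{"translation":[0,0,0.9],"delta_rot":[0,0,0],"grip":1},{"translation":[0,0,0.5],"delta_rot":[0,0,0],"grip":1},{"translation":[0,0,0],"delta_rot":[0,0,0],"grip":1},{"translation":[0,0,0],"delta_rot":[0,0,0],"grip":1},{"translation":[0,0,0],"delta_rot":[0,0,0],"grip":1}]';python3 - <<'E'
from h import *
p=vision.capture("wrist"); save(p,"w8.png"); np.savez("w8.npz",**p)
A=rect(p,600,720,60,230,18,4); saverect(cv2.convertScaleAbs(A,alpha=1.5),"r8.png")
for l in ["bolt_fine_mid","plate_fine_seat"]:
    for d in vision.landmark_of(l,p)[:1]: print(l,d["p"],atz(p,d["centre"],12))
E
```

```text
clock: 13.73
ee_pos: [619.3, 152.7, 2.2]
orientation: [-0.088, -3.13, 0.001]
contact_force: [-14.7, -0.6, 10.8]
opening: 38.3
clock: 14.48
ee_pos: [573.9, 154.6, 98.4]
orientation: [0.09, 3.14, -0.0]
contact_force: [0.3, -0.9, 0.3]
opening: 85.2
bolt_fine_mid 0.76 [642.38630598 143.89480037  12.        ]
plate_fine_seat 0.82 [643.54266232 146.25654199  12.        ]
```

View pics/r8.png

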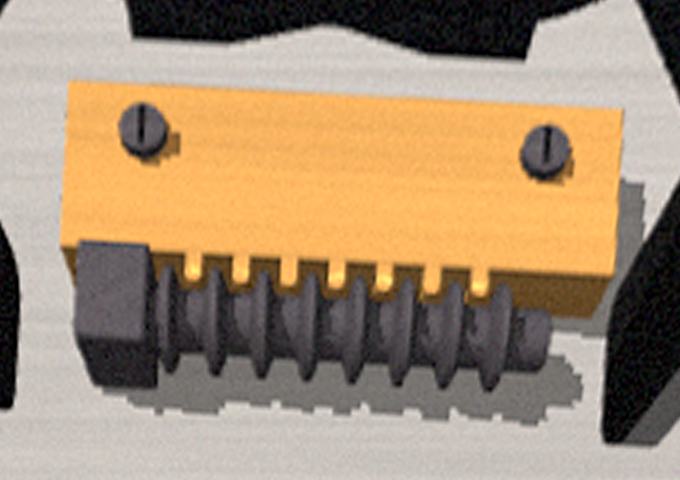

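View pics/w8.png

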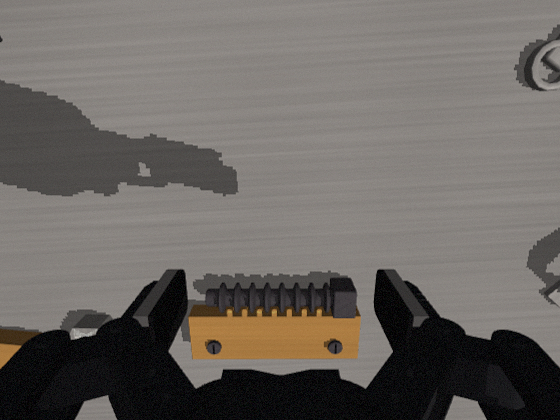

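```bash
python3 - <<'E'
from h import *
p=dict(np.load("w8.npz"))
o,_=ray(p,(0,0))
def q(u,v,z):
    X=np.array([720-v/4,230-u/4,18.]); d=X-o; return (o+d*(z-o[2])/d[2]).round(1)
print("head top far",q(80,242,24),q(150,246,24),"near",q(77,335,24),q(154,342,24))
print("plate front",q(65,246,18),q(612,275,18),"back",q(70,82,18),q(623,109,18))
print("ridge tops far, core tip right end: ridge",q(165,268,18),q(497,285,18))
E
```

```text
head top far [655.2 208.6  24. ] [654.2 191.6  24. ] near [632.5 209.4  24. ] [630.8 190.6  24. ]
plate front [658.5 213.8  18. ] [651.2  77.   18. ] back [699.5 212.5  18. ] [692.8  74.2  18. ]
ridge tops far, core tip right end: ridge [653.  188.8  18. ] [648.8 105.8  18. ]
```

```bash
python3 -m inch '[{"translation":[-0.36,-0.66,0.25],"delta_rot":[0,0,-0.97],"grip":1},{"translation":[-0.36,-0.66,0.25],"delta_rot":[0,0,-0.97],"grip":1},{"translation":[-0.36,-0.66,0.25],"delta_rot":[0,0,-0.97],"grip":1},{"translation":[-0.36,-0.66,0.25],"delta_rot":[0,0,-0.97],"grip":1},{"translation":[-0.36,-0.66,0.25],"delta_rot":[0,0,-0.97],"grip":1},{"translation":[-0.36,-0.66,0.25],"delta_rot":[0,0,-0.97],"grip":1},{"translation":[-0.36,-0.66,0.25],"delta_rot":[0,0,-0.97],"grip":1},{"translation":[-0.36,-0.66,0.25],"delta_rot":[0,0,-0.97],"grip":1},{"translation":[-0.36,-0.66,0.25],"delta_rot":[0,0,-0.97],"grip":1},{"translation":[-0.36,-0.66,0.25],"delta_rot":[0,0,-0.97],"grip":1},{"translation":[-0.36,-0.66,0.25],"delta_rot":[0,0,-0.97],"grip":1},{"translation":[-0.36,-0.66,0.25],"delta_rot":[0,0,-0.97],"grip":1},{"translation":[0,0,0],"delta_rot":[0,0,0],"grip":1},{"translation":[0,0,0],"delta_rot":[0,0,0],"grip":1},{"translation":[0,0,0],"delta_rot":[0,0,0],"grip":1}]'
python3 - <<'E'
from h import *
p=vision.capture("wrist"); save(p,"w9.png"); np.savez("w9.npz",**p)
for l in ["bolt_coarse_mid","plate_coarse_seat"]:
    for d in vision.landmark_of(l,p)[:3]:
        print(l,d["p"],np.round(d["centre"],1),np.round(atz(p,d["centre"],12),1))
for d in vision.cut_out("bolt_coarse",p)[:1]:
    rs,cs=np.nonzero(d["mask"]); P=np.array([atz(p,(r,c),14)[:2] for r,c in zip(rs,cs)])
    r=cv2.minAreaRect(P.astype(np.float32)); print(d["p"],r, cv2.boxPoints(r).round(1).tolist())
E
```

```text
clock: 15.88
ee_pos: [444.3, -82.5, 188.4]
orientation: [-1.87, -2.524, -0.0]
contact_force: [0.6, -0.7, -0.2]
opening: 85.6
bolt_coarse_mid 0.28 [272.1 440.4] [ 639.9 -118.5   12. ]
plate_coarse_seat 0.91 [278.7 446.3] [ 649.6 -124.    12. ]
plate_coarse_seat 0.9 [268.1  17.8] [ 195.8 -248.7   12. ]
plate_coarse_seat 0.64 [318.7 224.9] [ 428.  -245.5   12. ]
0.56 ((451.21490478515625, -82.54529571533203), (24.490144729614258, 120.01673889160156), 19.524497985839844) [[419.6000061035156, -30.100000381469727], [459.70001220703125, -143.1999969482422], [482.79998779296875, -135.0], [442.70001220703125, -21.899999618530273]]
```

View pics/w9.png

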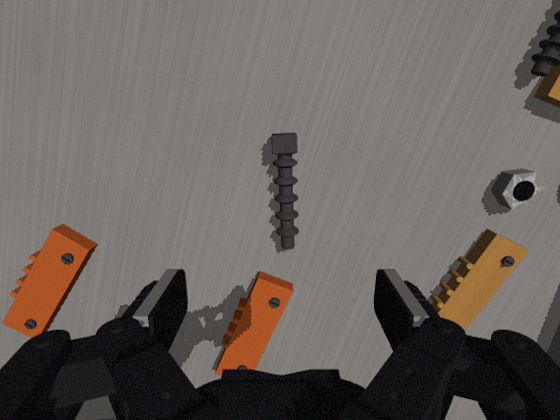

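```bash
python3 -m inch '[{"translation":[0.09,0.07,-0.6],"delta_rot":[0,0,0.22],"grip":1},{"translation":[0.09,0.07,-0.9],"delta_rot":[0,0,0.21],"grip":1},{"translation":[0,0,-0.9],"delta_rot":[0,0,0],"grip":1},{"translation":[0,0,-0.9],"delta_rot":[0,0,0],"grip":1},{"translation":[0,0,-0.9],"delta_rot":[0,0,0],"grip":1},{"translation":[0,0,-0.9],"delta_rot":[0,0,0],"grip":1},{"translation":[0,0,-0.8],"delta_rot":[0,0,0],"grip":1},{"translation":[0,0,-0.3],"delta_rot":[0,0,0],"grip":1},{"translation":[0,0,0],"delta_rot":[0,0,0],"grip":0.4},{"translation":[0,0,0],"delta_rot":[0,0,0],"grip":0},{"translation":[0,0,0],"delta_rot":[0,0,0],"grip":0},{"translation":[0,0,0],"delta_rot":[0,0,0],"grip":0},{"translation":[0,0,0],"delta_rot":[0,0,0],"grip":0},{"translation":[0,0,0],"delta_rot":[0,0,0],"grip":0},{"translation":[0,0,0],"delta_rot":[0,0,0],"grip":0},{"translation":[0,0,0],"delta_rot":[0,0,0],"grip":0},{"translation":[0,0,0],"delta_rot":[0,0,0],"grip":0},{"translation":[0,0,0],"delta_rot":[0,0,0],"grip":0}]'
python3 - <<'E'
from h import *
p=vision.capture("wrist"); save(p,"w10.png")
p=dict(np.load("w9.npz"))
A=rect(p,590,730,-200,-50,18,4); saverect(cv2.convertScaleAbs(A,alpha=1.5),"r9.png")
E
```

```text
clock: 17.58
ee_pos: [450.8, -79.1, 4.4]
orientation: [1.812, 2.563, 0.001]
contact_force: [-0.3, 0.7, 7.5]
opening: 21.0
```

View pics/w10.png

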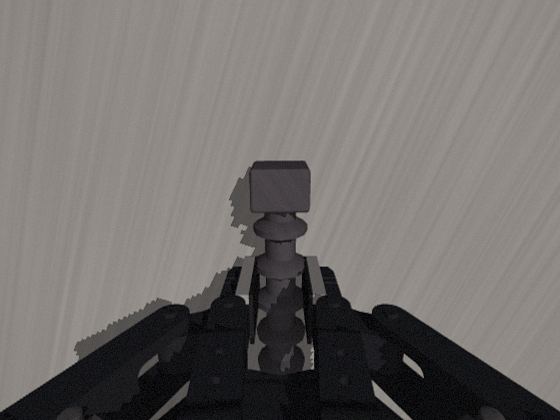

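View pics/r9.png

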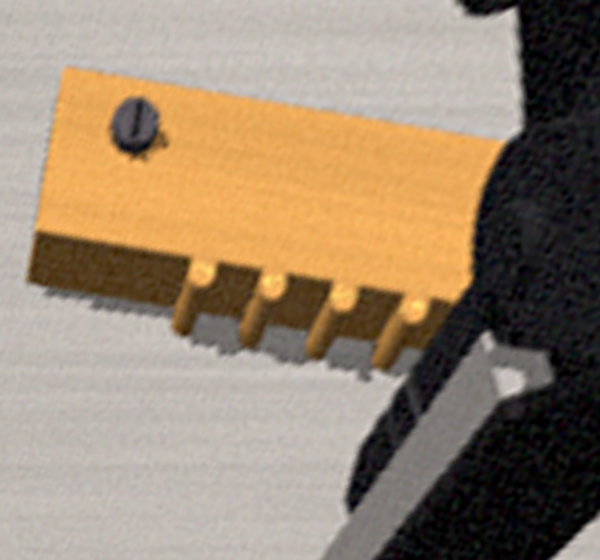

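```bash
python3 -m inch '[{"translation":[0,0,0],"delta_rot":[0,0,0],"grip":0.5},{"translation":[0,0,0],"delta_rot":[0,0,0],"grip":0.5},{"translation":[0,0,0],"delta_rot":[0,0,0],"grip":0.5},{"translation":[0,0,-0.12],"delta_rot":[0,0,0],"grip":0.5},{"translation":[0,0,0],"delta_rot":[0,0,0],"grip":0},{"translation":[0,0,0],"delta_rot":[0,0,0],"grip":0},{"translation":[0,0,0],"delta_rot":[0,0,0],"grip":0},{"translation":[0,0,0],"delta_rot":[0,0,0],"grip":0},{"translation":[0,0,0],"delta_rot":[0,0,0],"grip":0},{"translation":[0,0,0],"delta_rot":[0,0,0],"grip":0},{"translation":[0,0,0],"delta_rot":[0,0,0],"grip":0}]'
python3 -m inch '[{"translation":[0,0,0.5],"delta_rot":[0,0,0],"grip":0},{"translation":[0,0,0.8],"delta_rot":[0,0,0],"grip":0},{"translation":[0,0,0.7],"delta_rot":[0,0,0],"grip":0},{"translation":[0.6,-0.16,0],"delta_rot":[0,0,-0.6],"grip":0},{"translation":[0.9,-0.16,0],"delta_rot":[0,0,-0.7],"grip":0},{"translation":[0.9,-0.16,0],"delta_rot":[0,0,-0.7],"grip":0},{"translation":[0.9,-0.16,0],"delta_rot":[0,0,-0.7],"grip":0},{"translation":[0.9,-0.16,0],"delta_rot":[0,0,-0.7],"grip":0},{"translation":[0.7,-0.15,0],"delta_rot":[0,0,-0.7],"grip":0},{"translation":[0.48,-0.15,0],"delta_rot":[0,0,-0.7],"grip":0},{"translation":[0,0,0],"delta_rot":[0,0,0],"grip":0},{"translation":[0,0,0],"delta_rot":[0,0,0],"grip":0},{"translation":[0,0,0],"delta_rot":[0,0,0],"grip":0}]'
python3 - <<'E'
from h import *
p=vision.capture("wrist"); save(p,"w11.png"); np.savez("w11.npz",**p)
im=cv2.cvtColor(p["frame"],cv2.COLOR_RGB2BGR)
c=cv2.resize(im[130:330,230:460],None,fx=3.4,fy=2.95,interpolation=cv2.INTER_CUBIC); cv2.imwrite("pics/c11.png",cv2.convertScaleAbs(c,alpha=1.4))
print(bydepth(p,(200,280)))
E
```

```text
clock: 18.55
ee_pos: [450.6, -79.0, 0.2]
orientation: [1.813, 2.564, 0.001]
contact_force: [-1.9, 0.7, 12.3]
opening: 21.0
clock: 19.63
ee_pos: [609.2, -111.0, 58.2]
orientation: [-2.391, -2.033, 0.003]
contact_force: [0.2, 0.4, -4.1]
opening: 21.2
[616.49850444 -67.52930494  79.81280899]
```

View pics/c11.png

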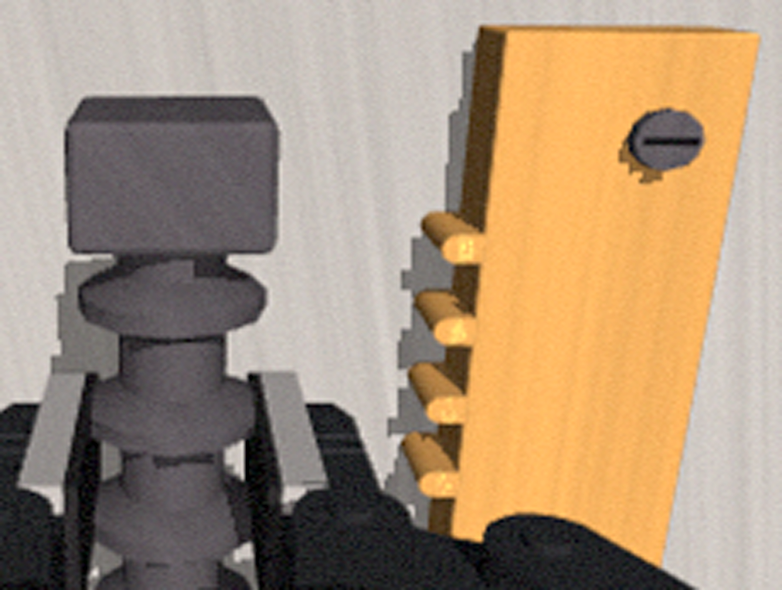

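```bash
python3 - <<'E'
from h import *
p=dict(np.load("w11.npz"))
f=lambda u,v,z: atz(p,(130+v/2.95-.5,230+u/3.4-.5),z)
T=np.array([f(u,v,18)[:2] for u,v in [(448,252),(442,331),(433,408),(426,484)]])
q=np.polyfit(np.arange(4)-1.5,T,1); yt=np.arctan2(q[0][0],-q[0][1]);print(T.round(1),np.linalg.norm(q[0]),"yaw",yt)
P=[f(507,30,18)[:2],f(760,34,18)[:2],f(660,562,18)[:2]]
e=P[1]-P[2]; yb=-np.arctan2(e[0],e[1]); print(np.round(P,1),"back yaw",yb)
y=yb; X=np.array([np.cos(y),np.sin(y)]);Y=np.array([-np.sin(y),np.cos(y)])
print("seat est", T.mean(0)-7*X, P[0]-70*Y-14*X, P[1]-70*Y-56*X)
H=np.array([f(u,v,80)[:2] for u,v in [(66,123),(278,123),(276,250),(70,250)]]);print(H.round(1))
a=(H[0]+H[1]-H[2]-H[3]);b=H[1]+H[2]-H[0]-H[3]; yh=-np.arctan2(a[0],a[1]);yh2=np.arctan2(b[1],b[0]);print("bolt yaw",yh,yh2)
yy=yh2; U=np.array([-np.sin(yy),np.cos(yy)]); mid=H.mean(0)-55*U; print("mid",mid)
S=np.mean([T.mean(0)-7*X, P[0]-70*Y-14*X, P[1]-70*Y-56*X],0); print("seat",S,"rel",(mid-S)@X,(mid-S)@Y, env.sense()["ee_pos"])
E
```

```text
[[ 659.7 -100.7]
 [ 657.1 -117.6]
 [ 653.9 -134.9]
 [ 651.  -152.9]] 17.648923076864868 yaw -0.1670906929663418
[[ 673.   -58.6]
 [ 713.5  -66. ]
 [ 693.9 -179.9]] back yaw -0.17029944363357302
seat est [ 648.528442   -125.35562348] [ 647.29309058 -125.23101809] [ 646.42989368 -125.44874983]
[[606.8 -54.6]
 [629.9 -58.3]
 [627.4 -75.1]
 [604.  -71.3]]
bolt yaw -0.15485848069454167 -0.16080696657979154
mid [ 608.22477252 -119.10738519]
seat [ 647.41714209 -125.34513047] rel -39.682572457305376 -0.49471314366474317 [ 609.16286768 -111.05150169   58.47155154]
```

```bash
python3 -m inch '[{"translation":[0,0.02,-0.8],"delta_rot":[0,0,-0.08],"grip":0},{"translation":[0,0,-0.75],"delta_rot":[0,0,0],"grip":0},{"translation":[0,0,-0.28],"delta_rot":[0,0,0],"grip":0},{"translation":[0,0,-0.05],"delta_rot":[0,0,0],"grip":0},{"translation":[0,0,0],"delta_rot":[0,0,0],"grip":0},{"translation":[0,0,0],"delta_rot":[0,0,0],"grip":0.45},{"translation":[0,0,0],"delta_rot":[0,0,0],"grip":0.45},{"translation":[0,0,0],"delta_rot":[0,0,0],"grip":0.45},{"translation":[0,0,0],"delta_rot":[0,0,0],"grip":0.45},{"translation":[0,0,0],"delta_rot":[0,0,0],"grip":0.45}]'
```

```text
clock: 20.52
ee_pos: [611.8, -111.3, 3.9]
orientation: [2.402, 2.022, 0.001]
contact_force: [0.3, -0.2, -0.6]
opening: 38.0
```

```bash
python3 -m inch '[{"translation":[0,0,0.7],"delta_rot":[0,0,0],"grip":0.45},{"translation":[0,0,0.9],"delta_rot":[0,0,0],"grip":0.45},{"translation":[0,0,0.9],"delta_rot":[0,0,0.8],"grip":0.45},{"translation":[-0.1,0,0.5],"delta_rot":[0,0,1],"grip":0.45},{"translation":[-0.1,0,0],"delta_rot":[0,0,1],"grip":0.45},{"translation":[-0.1,0,0],"delta_rot":[0,0,1],"grip":0.45},{"translation":[-0.1,0,0],"delta_rot":[0,0,1],"grip":0.45},{"translation":[-0.1,0.05,0],"delta_rot":[0,0,1],"grip":0.45},{"translation":[-0.1,0.05,0],"delta_rot":[0,0,1],"grip":0.45},{"translation":[-0.1,0,0],"delta_rot":[0,0,1],"grip":0.45},{"translation":[-0.1,0,0],"delta_rot":[0,0,1],"grip":0.45},{"translation":[-0.1,0,0],"delta_rot":[0,0,1],"grip":0.45},{"translation":[-0.1,0,0],"delta_rot":[0,0,1],"grip":0.45},{"translation":[-0.1,0,0],"delta_rot":[0,0,1],"grip":0.45},{"translation":[-0.1,0,0],"delta_rot":[0,0,1],"grip":0.45},{"translation":[0,0,0],"delta_rot":[0,0,1],"grip":0.45},{"translation":[0,0,0],"delta_rot":[0,0,1],"grip":0.45},{"translation":[0,0,0],"delta_rot":[0,0,0.3],"grip":0.45},{"translation":[0,0,0],"delta_rot":[0,0,0],"grip":0.45}]'
python3 - <<'E'
from h import *
p=vision.capture("wrist"); save(p,"w12.png"); np.savez("w12.npz",**p)
A=rect(p,580,720,-220,-50,18,4); saverect(cv2.convertScaleAbs(A,alpha=1.4),"r12.png")
E
```

```text
clock: 22.1
ee_pos: [575.3, -108.1, 93.3]
orientation: [0.252, 3.131, -0.0]
contact_force: [0.2, -0.3, -0.9]
opening: 38.5
```

View pics/r12.png

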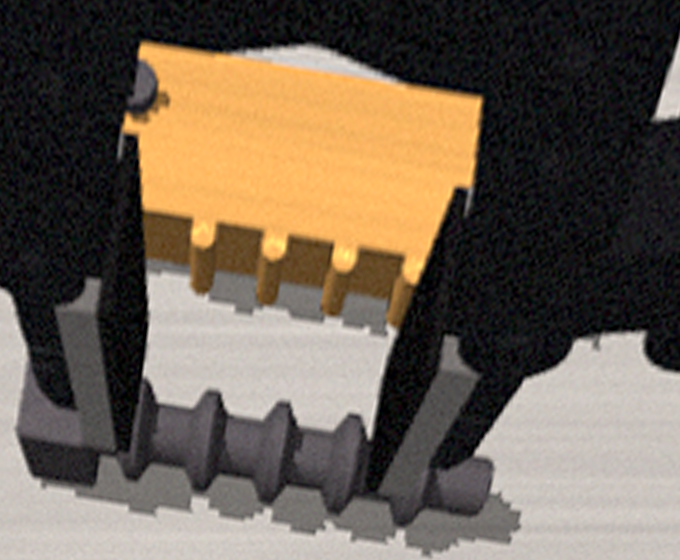

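```bash
python3 -m inch '[{"translation":[0,0,-0.9],"delta_rot":[0,0,0],"grip":0.45},{"translation":[0,0,-0.9],"delta_rot":[0,0,0],"grip":0.45},{"translation":[0,0,-0.9],"delta_rot":[0,0,0],"grip":0.45},{"translation":[0,0,-0.3],"delta_rot":[0,0,0],"grip":0.45},{"translation":[0.15,-0.025,0],"delta_rot":[0,0,0],"grip":0.45},{"translation":[0.15,-0.025,0],"delta_rot":[0,0,0],"grip":0.45},{"translation":[0.15,-0.025,0],"delta_rot":[0,0,0],"grip":0.45},{"translation":[0.15,-0.025,0],"delta_rot":[0,0,0],"grip":0.45},{"translation":[0.15,-0.025,0],"delta_rot":[0,0,0],"grip":0.45},{"translation":[0.15,-0.025,0],"delta_rot":[0,0,0],"grip":0.45},{"translation":[0.15,-0.025,0],"delta_rot":[0,0,0],"grip":0.45},{"translation":[0.15,-0.025,0],"delta_rot":[0,0,0],"grip":0.45},{"translation":[0,0,0],"delta_rot":[0,0,0],"grip":0.45},{"translation":[0,0,0],"delta_rot":[0,0,0],"grip":0.45}]'
python3 - <<'E'
from h import *
p=vision.capture("wrist"); np.savez("w13.npz",**p)
im=p["frame"][250:390,180:400]
saverect(cv2.convertScaleAbs(cv2.resize(im,None,fx=3.6,fy=3.6,interpolation=cv2.INTER_CUBIC),alpha=1.7),"c13.png")
E
```

```text
clock: 23.32
ee_pos: [611.9, -114.2, 3.0]
orientation: [0.252, 3.13, -0.0]
contact_force: [0.0, -0.9, 0.2]
opening: 38.0
```

View pics/c13.png

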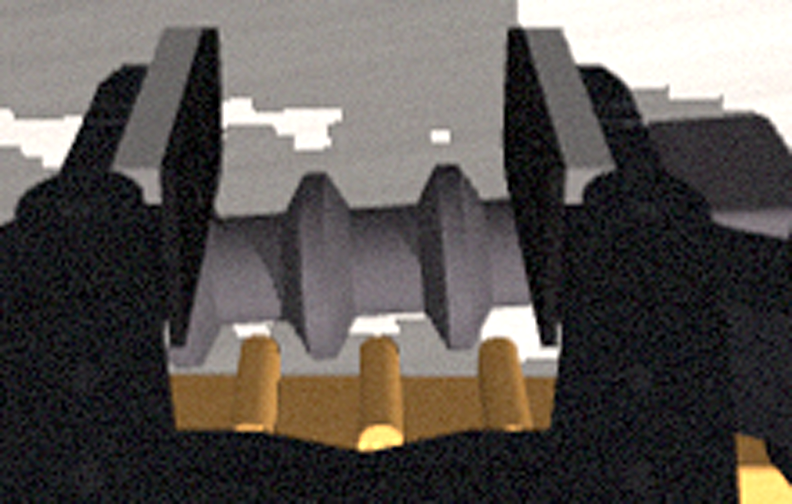

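```bash
python3 -m inch '[{"translation":[0.1,-0.02,0],"delta_rot":[0,0,0],"grip":0.45},{"translation":[0.1,-0.02,0],"delta_rot":[0,0,0],"grip":0.45},{"translation":[0.1,-0.02,0],"delta_rot":[0,0,0],"grip":0.45},{"translation":[0.04,-0.01,0],"delta_rot":[0,0,0],"grip":0.45},{"translation":[0.03,0,0],"delta_rot":[0,0,0],"grip":0.45},{"translation":[0,0,0],"delta_rot":[0,0,0],"grip":0.45}]'
python3 - <<'E'
from h import *
p=vision.capture("wrist"); np.savez("w14.npz",**p)
im=p["frame"][250:390,180:400]
saverect(cv2.convertScaleAbs(cv2.resize(im,None,fx=3.6,fy=3.6,interpolation=cv2.INTER_CUBIC),alpha=1.7),"c14.png")
E
```

```text
clock: 23.87
ee_pos: [622.4, -116.3, 2.9]
orientation: [0.252, 3.131, -0.0]
contact_force: [-0.8, 0.5, 1.3]
opening: 38.4
```

View pics/c14.png

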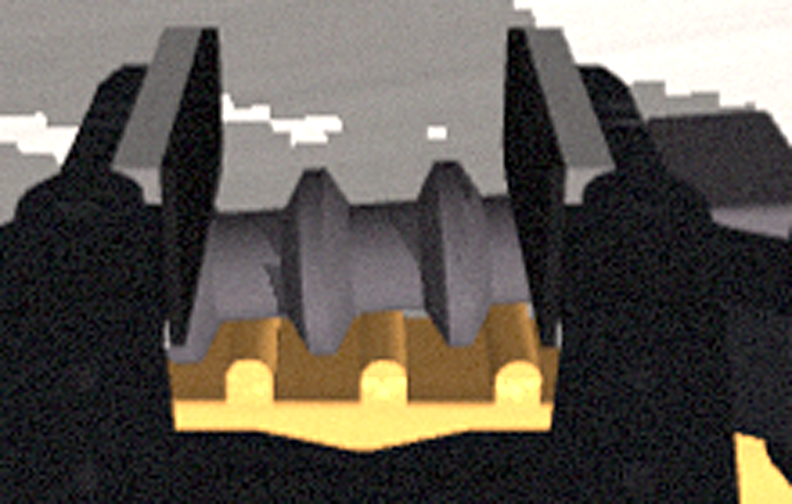

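Going in, teeth nearly centred in the grooves; keep pressing in small steps.

```bash
python3 -m inch '[{"translation":[0.03,-0.005,0],"delta_rot":[0,0,0],"grip":0.45},{"translation":[0.03,-0.005,0],"delta_rot":[0,0,0],"grip":0.45},{"translation":[0,0,0],"delta_rot":[0,0,0],"grip":0.45}]';python3 -m inch '[{"translation":[0.03,-0.005,0],"delta_rot":[0,0,0],"grip":0.45},{"translation":[0.03,-0.005,0],"delta_rot":[0,0,0],"grip":0.45},{"translation":[0,0,0],"delta_rot":[0,0,0],"grip":0.45}]';python3 -m inch '[{"translation":[0.03,-0.005,0],"delta_rot":[0,0,0],"grip":0.45},{"translation":[0.03,-0.005,0],"delta_rot":[0,0,0],"grip":0.45},{"translation":[0,0,0],"delta_rot":[0,0,0],"grip":0.45}]'
python3 - <<'E'
from h import *
p=vision.capture("wrist"); np.savez("w15.npz",**p)
im=p["frame"][250:390,180:400]
saverect(cv2.convertScaleAbs(cv2.resize(im,None,fx=3.6,fy=3.6,interpolation=cv2.INTER_CUBIC),alpha=1.7),"c15.png")
E
```

```text
clock: 24.17
ee_pos: [624.1, -116.5, 3.0]
orientation: [0.252, 3.131, 0.0]
contact_force: [-2.3, 0.3, 0.4]
opening: 38.4
clock: 24.42
ee_pos: [625.0, -116.5, 2.8]
orientation: [-0.252, -3.13, -0.0]
contact_force: [-2.8, 1.0, 2.1]
opening: 38.5
clock: 24.67
ee_pos: [625.4, -116.5, 2.5]
orientation: [-0.253, -3.127, -0.001]
contact_force: [-7.8, 1.4, 4.3]
opening: 38.6
```

View pics/c15.png

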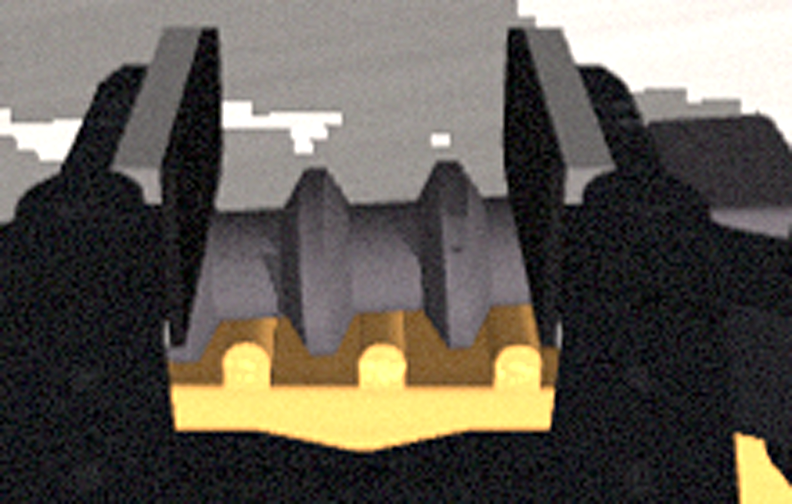

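```bash
python3 -m inch '[{"translation":[0.05,-0.01,0],"delta_rot":[0,0,0],"grip":0.45},{"translation":[0.05,-0.01,0],"delta_rot":[0,0,0],"grip":0.45},{"translation":[0,0,0],"delta_rot":[0,0,0],"grip":0.45}]'; python3 -m inch '[{"translation":[-0.5,0.08,0],"delta_rot":[0,0,0],"grip":0.45},{"translation":[-0.9,0.15,0],"delta_rot":[0,0,0],"grip":0.45},{"translation":[-0.3,0.05,0.9],"delta_rot":[0,0,0],"grip":0.6},{"translation":[0,0,0.9],"delta_rot":[0,0,0],"grip":0.8},{"translation":[0,0,0.9],"delta_rot":[0,0,0],"grip":1},{"translation":[0,0,0.5],"delta_rot":[0,0,0],"grip":1},{"translation":[0,0,0],"delta_rot":[0,0,0],"grip":1},{"translation":[0,0,0],"delta_rot":[0,0,0],"grip":1},{"translation":[0,0,0],"delta_rot":[0,0,0],"grip":1}]';python3 - <<'E'
from h import *
p=vision.capture("wrist"); save(p,"w16.png"); np.savez("w16.npz",**p)
A=rect(p,600,720,-215,-45,18,4); saverect(cv2.convertScaleAbs(A,alpha=1.5),"r16.png")
E
```

```text
clock: 24.97
ee_pos: [625.8, -116.5, 2.0]
orientation: [-0.253, -3.122, -0.002]
contact_force: [-12.7, 2.7, 7.5]
opening: 38.3
clock: 25.72
ee_pos: [579.7, -109.3, 98.5]
orientation: [0.252, 3.131, 0.0]
contact_force: [0.1, -0.1, -0.0]
opening: 85.4
```

View pics/r16.png

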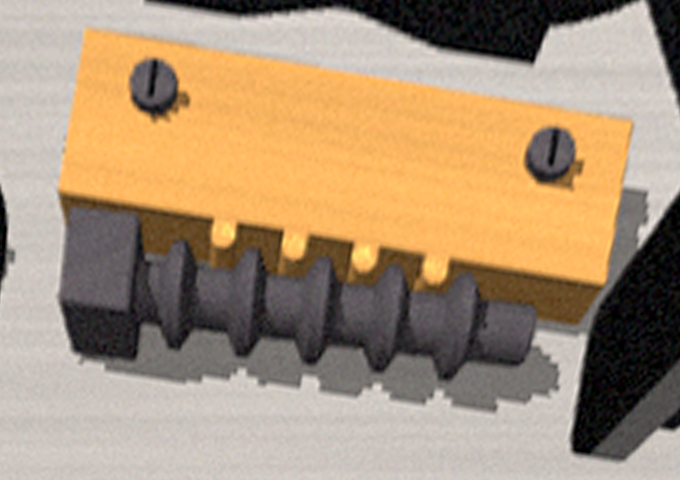

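```bash
python3 -m inch '[{"translation":[0.1,0.5,0],"delta_rot":[0,0,0],"grip":0.45},{"translation":[0.07,0.49,-0.6],"delta_rot":[0,0,0],"grip":0.45},{"translation":[0,0,-0.9],"delta_rot":[0,0,0],"grip":0.45},{"translation":[0,0,-0.9],"delta_rot":[0,0,0],"grip":0.45},{"translation":[0,0,-0.78],"delta_rot":[0,0,0],"grip":0.45},{"translation":[0,0,0],"delta_rot":[0,0,0],"grip":0.45},{"translation":[0.3,-0.05,0],"delta_rot":[0,0,0],"grip":0.45},{"translation":[0.3,-0.05,0],"delta_rot":[0,0,0],"grip":0.45},{"translation":[0.3,-0.05,0],"delta_rot":[0,0,0],"grip":0.45},{"translation":[0.2,-0.03,0],"delta_rot":[0,0,0],"grip":0.45},{"translation":[0.1,-0.02,0],"delta_rot":[0,0,0],"grip":0.45},{"translation":[0.05,-0.01,0],"delta_rot":[0,0,0],"grip":0.45},{"translation":[0,0,0],"delta_rot":[0,0,0],"grip":0.45}]'
```

```text
clock: 26.85
ee_pos: [621.9, -85.8, 3.1]
orientation: [-0.252, -3.131, -0.0]
contact_force: [-1.3, -1.0, -0.7]
opening: 38.3
```

```bash
python3 -m inch '[{"translation":[0.05,-0.01,0],"delta_rot":[0,0,0],"grip":0.45},{"translation":[0.05,-0.01,0],"delta_rot":[0,0,0],"grip":0.45},{"translation":[0,0,0],"delta_rot":[0,0,0],"grip":0.45}]';  python3 -m inch '[{"translation":[0.05,-0.01,0],"delta_rot":[0,0,0],"grip":0.45},{"translation":[0.05,-0.01,0],"delta_rot":[0,0,0],"grip":0.45},{"translation":[0,0,0],"delta_rot":[0,0,0],"grip":0.45}]'
```

```text
clock: 27.1
ee_pos: [625.3, -86.5, 3.7]
orientation: [0.252, 3.131, -0.0]
contact_force: [0.2, -0.5, 0.0]
opening: 38.1
clock: 27.35
ee_pos: [628.3, -87.0, 3.6]
orientation: [-0.252, -3.131, -0.0]
contact_force: [-0.7, 0.1, -0.4]
opening: 38.2
```

```bash
python3 -m inch '[{"translation":[0.05,-0.01,0],"delta_rot":[0,0,0],"grip":0.45},{"translation":[0.03,-0.005,0],"delta_rot":[0,0,0],"grip":0.45},{"translation":[0,0,0],"delta_rot":[0,0,0],"grip":0.45}]';  python3 -m inch '[{"translation":[0.04,-0.01,0],"delta_rot":[0,0,0],"grip":0.45},{"translation":[0.04,-0.01,0],"delta_rot":[0,0,0],"grip":0.45},{"translation":[0,0,0],"delta_rot":[0,0,0],"grip":0.45}]'
```

```text
clock: 27.6
ee_pos: [630.7, -87.6, 3.5]
orientation: [-0.252, -3.131, 0.0]
contact_force: [-1.2, -0.2, 0.8]
opening: 38.5
clock: 27.85
ee_pos: [631.8, -87.7, 3.2]
orientation: [-0.252, -3.129, -0.001]
contact_force: [-4.9, 1.1, 2.7]
opening: 38.4
```

```bash
python3 -m inch '[{"translation":[0.06,-0.01,0],"delta_rot":[0,0,0],"grip":0.45},{"translation":[0.06,-0.01,0],"delta_rot":[0,0,0],"grip":0.45},{"translation":[0,0,0],"delta_rot":[0,0,0],"grip":0.45}]';  python3 -m inch '[{"translation":[-0.5,0.08,0],"delta_rot":[0,0,0],"grip":0.45},{"translation":[-0.9,0.15,0],"delta_rot":[0,0,0],"grip":0.45},{"translation":[-0.3,-0.2,0.9],"delta_rot":[0,0,0],"grip":0.6},{"translation":[-0.1,-0.5,0.9],"delta_rot":[0,0,0],"grip":0.8},{"translation":[0,-0.3,0.9],"delta_rot":[0,0,0],"grip":1},{"translation":[0,0,0.5],"delta_rot":[0,0,0],"grip":1},{"translation":[0,0,0],"delta_rot":[0,0,0],"grip":1},{"translation":[0,0,0],"delta_rot":[0,0,0],"grip":1},{"translation":[0,0,0],"delta_rot":[0,0,0],"grip":1}]';python3 - <<'E'
from h import *
p=vision.capture("wrist"); save(p,"w17.png"); np.savez("w17.npz",**p)
A=rect(p,600,720,-215,-45,18,4); saverect(cv2.convertScaleAbs(A,alpha=1.5),"r17.png")
E
```

```text
clock: 28.1
ee_pos: [632.3, -87.8, 2.8]
orientation: [-0.251, -3.123, -0.001]
contact_force: [-12.2, 1.3, 7.2]
opening: 38.7
clock: 28.85
ee_pos: [582.6, -111.7, 99.0]
orientation: [-0.252, -3.131, -0.0]
contact_force: [0.4, -0.2, 0.3]
opening: 85.4
```

View pics/r17.png

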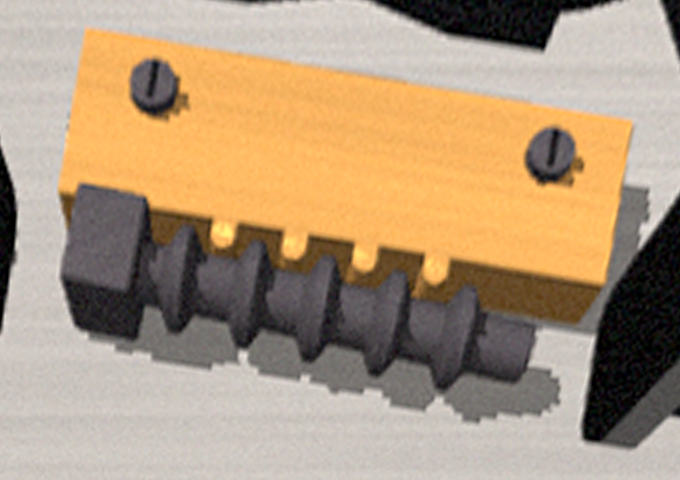

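```bash
python3 -m inch '[{"translation":[-0.03,-0.08,-0.5],"delta_rot":[0,0,-0.08],"grip":0.73},{"translation":[0,0,-0.9],"delta_rot":[0,0,0],"grip":0.73},{"translation":[0,0,-0.9],"delta_rot":[0,0,0],"grip":0.73},{"translation":[0,0,-0.9],"delta_rot":[0,0,0],"grip":0.73},{"translation":[0,0,0],"delta_rot":[0,0,0],"grip":0.73},{"translation":[0.3,-0.05,0],"delta_rot":[0,0,0],"grip":0.73},{"translation":[0.3,-0.05,0],"delta_rot":[0,0,0],"grip":0.73},{"translation":[0.3,-0.05,0],"delta_rot":[0,0,0],"grip":0.73},{"translation":[0.2,-0.03,0],"delta_rot":[0,0,0],"grip":0.73},{"translation":[0.1,-0.02,0],"delta_rot":[0,0,0],"grip":0.73},{"translation":[0.05,-0.01,0],"delta_rot":[0,0,0],"grip":0.73},{"translation":[0,0,0],"delta_rot":[0,0,0],"grip":0.73}]'
python3 - <<'E'
from h import *
p=vision.capture("wrist"); np.savez("w18.npz",**p)
im=p["frame"][240:400,150:420]
saverect(cv2.convertScaleAbs(cv2.resize(im,None,fx=2.9,fy=2.9,interpolation=cv2.INTER_CUBIC),alpha=1.7),"c18.png")
E
```

```text
clock: 29.9
ee_pos: [619.2, -120.4, 3.7]
orientation: [-0.265, -3.13, 0.0]
contact_force: [-0.0, -0.0, -0.7]
opening: 62.4
```

View pics/c18.png

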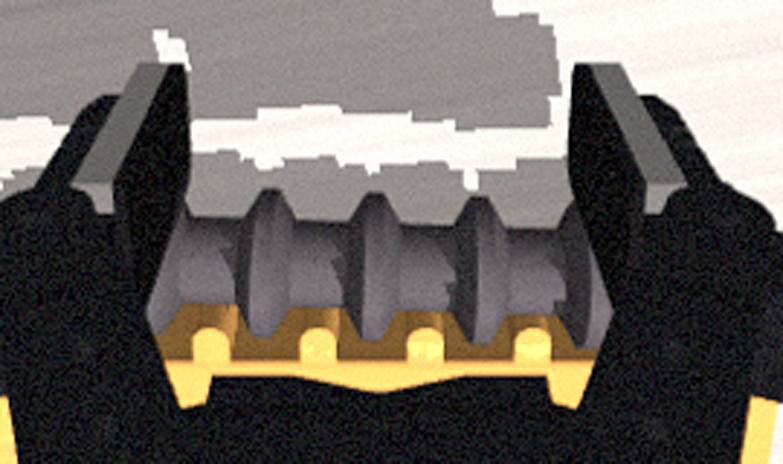

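```bash
python3 -m inch '[{"translation":[0.06,-0.01,0],"delta_rot":[0,0,0],"grip":0.73},{"translation":[0.06,-0.01,0],"delta_rot":[0,0,0],"grip":0.73},{"translation":[0.03,-0.005,0],"delta_rot":[0,0,0],"grip":0.73},{"translation":[0,0,0],"delta_rot":[0,0,0],"grip":0.73}]';  python3 -m inch '[{"translation":[0.04,-0.01,0],"delta_rot":[0,0,0],"grip":0.73},{"translation":[0.04,-0.01,0],"delta_rot":[0,0,0],"grip":0.73},{"translation":[0,0,0],"delta_rot":[0,0,0],"grip":0.73}]'
```

```text
clock: 30.28
ee_pos: [623.6, -121.4, 3.6]
orientation: [-0.266, -3.13, 0.0]
contact_force: [-0.1, -0.1, 0.9]
opening: 62.3
clock: 30.53
ee_pos: [624.9, -121.7, 3.3]
orientation: [-0.265, -3.128, -0.0]
contact_force: [-4.8, -0.6, 2.6]
opening: 62.6
```

```bash
python3 -m inch '[{"translation":[0.06,-0.01,0],"delta_rot":[0,0,0],"grip":0.73},{"translation":[0.06,-0.01,0],"delta_rot":[0,0,0],"grip":0.73},{"translation":[0.03,-0.005,0],"delta_rot":[0,0,0],"grip":0.73},{"translation":[0,0,0],"delta_rot":[0,0,0],"grip":0.73}]'; python3 - <<'E'
from h import *
p=vision.capture("wrist")
im=p["frame"][240:400,150:420]
saverect(cv2.convertScaleAbs(cv2.resize(im,None,fx=2.9,fy=2.9,interpolation=cv2.INTER_CUBIC),alpha=1.7),"c19.png")
E
python3 -m inch '[{"translation":[-0.6,0.1,0],"delta_rot":[0,0,0],"grip":0.73},{"translation":[-0.9,0.15,0],"delta_rot":[0,0,0],"grip":0.73},{"translation":[-0.3,0,0.9],"delta_rot":[0,0,0],"grip":0.8},{"translation":[0,0,0.9],"delta_rot":[0,0,0],"grip":0.9},{"translation":[0,0,0.9],"delta_rot":[0,0,0],"grip":1},{"translation":[0,0,0.5],"delta_rot":[0,0,0],"grip":1},{"translation":[0,0,0],"delta_rot":[0,0,0],"grip":1},{"translation":[0,0,0],"delta_rot":[0,0,0],"grip":1},{"translation":[0,0,0],"delta_rot":[0,0,0],"grip":1}]';python3 - <<'E'
from h import *
p=vision.capture("wrist"); save(p,"w20.png"); np.savez("w20.npz",**p)
A=rect(p,600,720,-215,-45,18,4); saverect(cv2.convertScaleAbs(A,alpha=1.5),"r20.png")
E
```

```text
clock: 30.87
ee_pos: [625.3, -121.6, 2.7]
orientation: [-0.265, -3.12, -0.001]
contact_force: [-13.6, 1.8, 8.9]
opening: 62.5
clock: 31.67
ee_pos: [576.5, -115.0, 98.9]
orientation: [-0.265, -3.13, -0.0]
contact_force: [0.0, 0.5, -0.1]
opening: 85.6
```

View pics/c19.png

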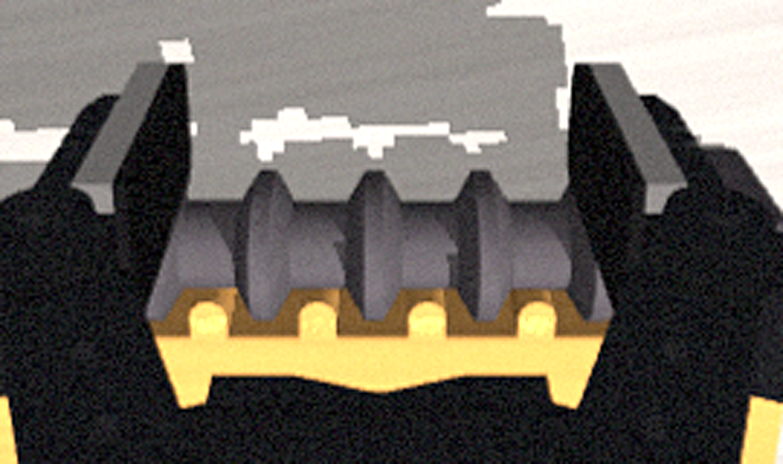

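View pics/r20.png

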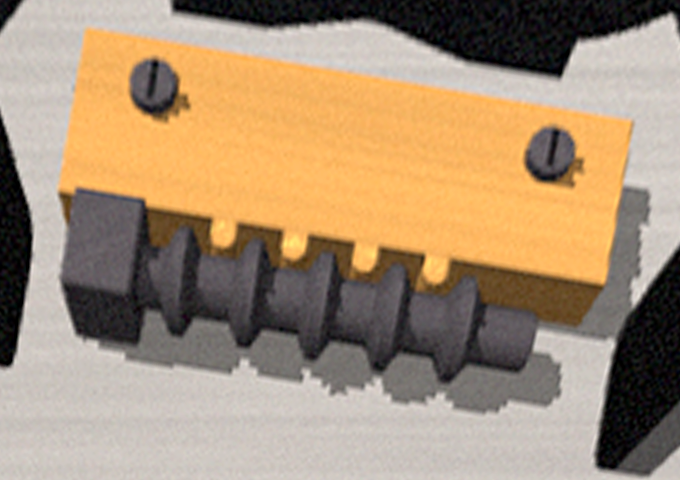

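```bash
python3 - <<'E'
from h import *
def chk(f,y1,hf,hn,pf,pb):
    p=dict(np.load(f)); o,_=ray(p,(0,0))
    def q(u,v,z):
        X=np.array([720-v/4,y1-u/4,18.]); d=X-o; return (o+d*(z-o[2])/d[2])[:2]
    A,B=q(*pf[0],18),q(*pf[1],18); u=(A-B)/np.linalg.norm(A-B); n=np.array([u[1],-u[0]])
    h=lambda P: (P-A)@n
    print("plate yaw",np.arctan2(-u[0],u[1]),"back",[h(q(*a,18)).round(1) for a in pb],"head far",[h(q(*a,24)).round(1) for a in hf],"near",[h(q(*a,24)).round(1) for a in hn])
chk("w8.npz",230,[(80,242),(150,246)],[(77,335),(154,342)],[(65,246),(612,275)],[(70,82),(623,109)])
chk("w20.npz",-45,[(80,190),(145,200)],[(63,278),(138,291)],[(60,192),(605,285)],[(87,28),(632,122)])
E
```

```text
plate yaw -0.05296686508470809 back [np.float64(41.0), np.float64(41.6)] head far [np.float64(-3.1), np.float64(-3.1)] near [np.float64(-25.7), np.float64(-26.4)]
plate yaw -0.16901425435435333 back [np.float64(41.6), np.float64(41.3)] head far [np.float64(-3.0), np.float64(-2.8)] near [np.float64(-24.8), np.float64(-24.9)]
```

```bash
python3 -m inch '[{"translation":[-0.5,0.9,0.9],"delta_rot":[0,0,0],"grip":1},{"translation":[-0.5,0.9,0.9],"delta_rot":[0,0,0],"grip":1},{"translation":[-0.5,0.9,0.9],"delta_rot":[0,0,0],"grip":1},{"translation":[-0.5,0.9,0.9],"delta_rot":[0,0,0],"grip":1},{"translation":[0,0.9,0],"delta_rot":[0,0,0],"grip":1},{"translation":[0,0,0],"delta_rot":[0,0,0],"grip":1},{"translation":[0,0,0],"delta_rot":[0,0,0],"grip":1}]'; python3 - <<'E'
from h import *
p=vision.capture("wrist"); save(p,"w21.png"); q=vision.capture("scene"); save(q,"s21.png")
saverect(cv2.convertScaleAbs(cv2.resize(q["frame"][200:345,130:330],(800,580),interpolation=cv2.INTER_CUBIC),alpha=1.3),"s21c.png")
E
```

```text
clock: 32.3
ee_pos: [516.2, 21.0, 206.8]
orientation: [-0.261, -3.13, 0.0]
contact_force: [-0.5, -0.1, 0.0]
opening: 85.6
```

View pics/w21.png

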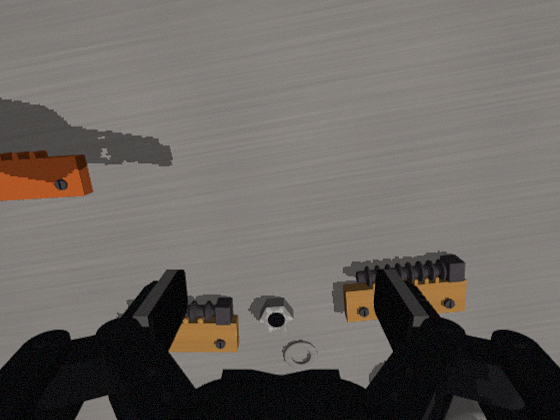

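View pics/s21c.png

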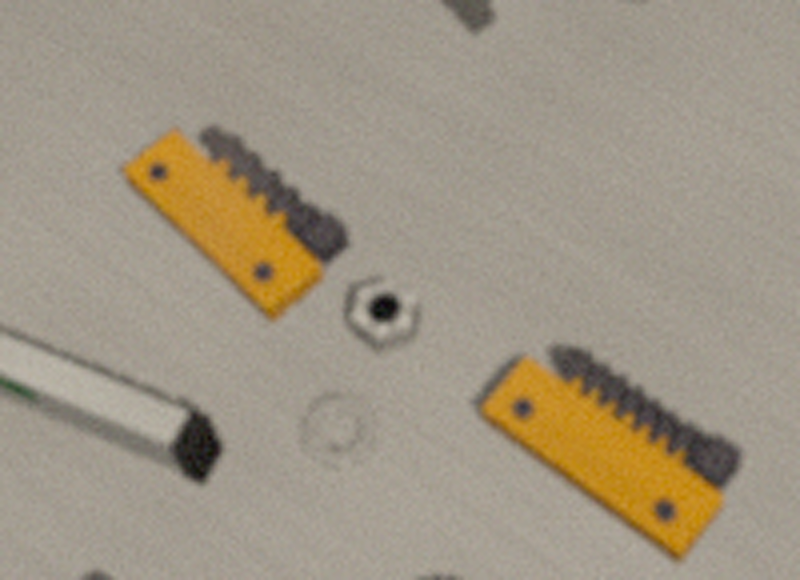

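Both bolts lie on their plates with the teeth in the grooves. The nut and washer are undisturbed, and the arm is clear.

```bash
python3 -c "
from rig import env
print(env.hand_in())"
```

```text
the job is handed in; nothing more can be done
None
```

Both bolts are on their matching plates with every tooth in a groove, and the job was handed in at about 32 s of the 72 s allowed. I carried each bolt to its plate, set it down parallel in front of the teeth, pushed it home with the fingers and let go.

- **Fine bolt:** it went in on the first push. All 7 teeth show between the 8 ridges.
- **Coarse bolt:** the first push left the head end a few mm out, and pushing on the head then left the other end out. A third push on both outer ridges brought it home, with all 4 teeth in the grooves.
- **Seating depth:** the gap from each head to its plate measured about 3 mm, against a nominal 2 mm. A bolt standing on the teeth would show about 7 mm. Both bolts lie parallel to their plates, and the fingers stopped 22.3 mm (fine) and 22.4 mm (coarse) short of the seat line.
- **Forces:** the readings at the end of each move stayed below 20 N.
- **Other things on the counter:** the nut and washer look undisturbed in the last pictures. The pin, wrench, screwdriver and pipe clamp were not checked again at the end, but the arm never worked near them.

The 1 mm difference in head gap is within what the camera calibration can resolve. Nothing else disagreed.

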